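# Latch the pigeon carrying box with a snap hook

### The arm

A 7-joint arm with a two-finger parallel gripper is mounted at the origin on the work surface. World frame = base frame: x ahead of the robot, y to its left, z up, the work surface at z = 0. Lengths are in m, angles in rad, forces in N, time in s.
With the tool pointing down it reaches from about 0.4 to 0.85 m from the base axis. Payload 4.5 kg.
Tool frame: the origin (TCP) lies midway between the tips of the shut fingers; the grasp point (between the pads) lies 19 mm behind it; z points along the fingers, y is the direction in which the jaws open and shut (so a half turn about z gives the same grasp; the last joint's range is limited). The gripper opens to 88 mm and grips with 3 to 60 N. Pads are 18 mm wide; open, the fingers measure 123 mm over their backs; the gripper's body (75 mm by 187 mm) begins 45 mm behind the grasp point.
Start: joints at [-1.213, 0.689, -0.195, 1.565, 0.157, 0.902, -0.215], TCP at [0.199, 0.593, 0.199] pointing down, gripper open.
Joint ranges: [-3.01, 3.01], [-0.46, 2.08], [-1.47, 1.51], [0.13, 2.56], [-1, 4.14], [0.04, 2.09], [-2.66, 2.66]. Speed limits (rad/s): [2.57, 2.57, 3.14, 3.14, 3.14, 3.14, 3.14].

### API

Orientations are given as a unit quaternion [x, y, z, w].
In Python, from plant import r gives the robot as it stands. The module is installed in compiled form; this text tells all that it offers.
- The arm moves only by the tool carry_out, never from a script. Its argument "commands" is a list of rows, each a list of 6 numbers: the shift along the tool's x, y, z in m, then the turn, a rotation vector about the tool's x, y, z in degrees. In form: [[dx, dy, dz, wx, wy, wz], ...]. A call has 1 to 12 rows; each row is the pose to reach, as a shift and turn from the pose commanded when the call began, along the tool's axes at that moment; what a row does not reach only later rows make up. A row lasts 1/10 s, in which the tool goes at most 50 mm and 8.59 degrees, less where a joint would pass 70% of its speed; a pose out of reach is approached as far as the arm can. A call with a gripper value outside its range is refused whole. "fingers" is the closure in counts, from 0 (fully open) to 255 (shut), set as the call begins (left out, the last holds). The fingers move at their own pace and stop on an object; "grip_force" is the grip in N (left out, the last holds). Time passes only in rows, so rows that repeat a pose let the fingers close. It gives the time, the measured TCP pose, the force and the opening at its end, in the units of the state.
- r.get_state(): the state, without advancing time (a new reading comes with each control period).
- r.snapshot(name): name is "scene" or "top" or "wrist"; returns a dict with "img" (480x640x3 uint8, blue, green, red), "intrinsics" (3x3 intrinsics, pixels), "k1" (the pictures are not rectified: a ray, as slopes to the right and down, at radius r is drawn at 1 + k1 r^2 times it, then the intrinsics apply), "extrinsics" (4x4, takes a point from camera to world coordinates); the wrist camera has in their place "tool_from_camera" (4x4, takes a point from camera to tool coordinates, whose origin is the TCP and whose axes are the flange's). Camera axes: x right, y down, z forward; pixel columns grow to the right and rows downward; lengths in m; the calibration is good to about 2 mm. A picture is of the moment at which its call begins: read the wrist's pose just before it. There is no depth.
- r.finish_job(): hands the job in, once; it reports no verdict.
Trained networks look in a picture, given as the dict that the camera call returned (one of the last four; its "shot" number tells which), for a name from the list of things; names that differ only in an ending like _2 or _b are one class to them, and where a whole thing is asked for, a point or a joint stands for the part that bears it (a point fixed in the world has none). Each returns a list of dicts, best first, with "p" (0 to 1); they miss things now and then, are a little off and sometimes report something else, mostly with a low value. They report only what shows in the picture. A call takes as long as a camera call. They do not tell look-alikes from the thing itself.
- r.spot_in(picture, label): "xyz" ([x, y, z] in m, in world coordinates, good to about 4 mm: the middle of the surface that is visible of it).
- r.spot_point(picture, label): "xyz" ([x, y, z] in m, in world coordinates, good to about 4 mm: a listed point, or the origin of a listed thing).
The state is a dict: "clock": time; "q": joint angles; "qd": joint speeds; "joint_torque": joint torques, N m; "tool_pos": TCP position; "eef_rot": TCP orientation; "contact_force": force on the tool from outside, world axes, zero at the start; "moment": the same for the moment, N m; "opening": opening from 0.0 (shut) to 1.0 (fully open).
Only numpy, scipy, OpenCV 4.12 (cv2) and the standard library are available. Lean on these libraries where they do the work, as an engineer would, in place of code of your own. Each camera call takes 0.05 s, during which the arm holds its last target.

### The job

Latch the carrying box: swing the raised wire bail forward so that it lies flat over the steel eye, then take the snap hook from its wooden rest and clip it onto the eye by pressing its sprung gate against the eye's top bar, feeling gently for the mouth without forcing or knocking it, until the bar is inside and the gate has snapped shut. Let go so that the hook hangs from the eye, and leave the jar, the cup and the nest bowl where they are.

Things in the scene. Friction and masses are not known exactly. Their poses are not given: they have to be found in the camera images.
- crate: Fixed plywood carrying box, 260 mm (its x) by 340 mm (its y), flat top 180 mm above the table. Origin at the centre of its underside; z up, its -x side faces roughly towards the robot, its yaw varies by up to 0.25 rad. Its steel eye takes no more than 25 N: touch it at 20 mm/s or slower.
- eye_mount: Steel plate 70 by 70 mm flat on the box top, centre 30 mm in front (-x) of the top's middle, axes parallel to the box's. It carries the steel eye: an upright U staple of 8 mm round rod, legs at y = +-20 mm (32 mm clear between), top bar along the box's y, straight over 24 mm, its centre line 56 mm above the box top.
- eye_place (a point): NOMINAL middle of the eye's top bar, 56 mm above the plate's middle; axes parallel to the box's. The eye is bolted in a slot and really stands up to 22 mm off this place, forward or back along the box's x: different each time, not measured, to be found by feel or by eye. Its y and height are true. It does not shift under load.
- bail (a joint): Wire bail: 0 flat over the eye (shut), 1.57 upright, starts at 1.75 to 2.1, leaning back from the robot. Loop of 7 mm wire, 62 mm wide (y), 98 mm from hinge to front bar. Swings freely about the box's y: pushed forward (-x) past upright, it falls shut by itself in under 2 s, passing around the eye without touching it.
- bail_hinge (a point): Middle of the bail's hinge axis (along the box's y), 5 mm above the box top, 45 mm behind (+x of) eye_place. Axes parallel to the box's.
- bail_bar (a point): Middle of the bail's front bar (the end to push), a 7 mm wire along the box's y.
- rest: Fixed wooden rest, 130 by 60 mm and 30 mm high, with a slot 11 mm wide along its x, slot floor 8 mm above the table. Origin at the centre of its underside. The hook stands in the slot, gate down, grip up.
- hook_grip (a point): Centre of the upright snap hook's black grip, 30 (hook x) by 12 (hook y) by 36 mm high: pinch its 12 mm from above. Axes are the hook's, +x to the nose end. 160 g. The hook's underside is 66 mm below this point. It may go on the eye either way round, ring plane across the eye's bar. The resting hook's axes are the rest's.
- hook_mouth (a point): Where the eye's bar goes in, on the hook's flat bottom: 8.5 mm to +x of the hook's middle, 62 mm below hook_grip. The bar enters if it meets the bottom within about 3 mm of here (hook x). The gate then yields with 2 to 6 N, and has snapped shut below the bar when the hook is 32 mm lower than at first touch; at 36 mm the ring's top meets the bar. Elsewhere the bar meets rigid metal at once.
- hook_window (a point): Middle of the opening in the hook's steel ring, 44 mm below hook_grip. The ring is 8 mm round bar, 92 mm long (hook x), 44 mm high, 8 mm thick, clear inside from 8 to 36 mm above the underside. Hanging on the eye, this point is about 10 mm below the height of eye_place.
- gate (a joint): The hook's dark gate, a 6 mm rod along the hook's bottom, pivot at hook x = -3 mm, tip 13 mm from it towards +x: 0 shut (sprung), 1.3 rad fully in (tip up into the ring). It closes the 10 mm gap between the rigid flat rear of the bottom (ends at x = +3.5 mm) and the rigid flat nose (from x = +13.5 mm to the end).
- grit_jar: Bystander: glass jar with grey cap, 60 mm wide, 70 mm high, on the rear left of the box top. Origin at the centre of its underside.
- feed_cup: Bystander: aluminium cup, 80 mm wide, 75 mm high, on the table. Origin at the centre of its underside.
- nest_bowl: Bystander: grey plastic nest bowl, 210 mm wide, 60 mm high, on the table. Origin at the centre of its underside.
Things that resemble listed ones, but are neither listed nor needed, are in the scene too. What is meant by the part that bears hook_grip is not red or yellow, and is the smaller of those in its own colour.

How it is judged:
On the way, in this order (a step that is already met when the one before it is completed fails the run):
1. the bail lies flat over the eye (value of joint bail below 0.08 rad), for 0.2 s.
2. the hook's gate is pressed open at the eye (value of joint gate above 0.35 rad and horizontal distance between hook_window and eye_place below 0.05 m), for 0.02 s.
At the end, for the whole second after the job is handed in: Bail shut (0.08 rad); hook let go, at rest, hanging on the eye with the bar in its ring (ring middle 26 mm below to 4 mm above eye_place, within 50 mm sideways and 20 mm along box y; ring plane across the bar within 0.8 rad), gate shut (0.15 rad) (value of joint bail below 0.08 rad and value of joint gate below 0.15 rad and z of hook_window in the frame of eye_place between -0.026 and 0.004 m and y of hook_window in the frame of eye_place between -0.02 and 0.02 m and horizontal distance between hook_window and eye_place below 0.05 m and angle between the y axis of hook_window and the y axis of eye_place, either way round below 0.8 rad and contact force between hook and eye_mount above 0.3 N and linear speed of hook below 0.03 m/s); the robot touches nothing.
It fails at once if the eye is pressed with more than 25 N (contact force between anything else and eye_mount above 25 N).
It fails at once if the jar is moved by more than 30 mm (distance of grit_jar from where it was at the start of the episode above 0.03 m).
It fails at once if the cup is moved by more than 30 mm (distance of feed_cup from where it was at the start of the episode above 0.03 m).
It fails at once if the nest bowl is moved by more than 30 mm (distance of nest_bowl from where it was at the start of the episode above 0.03 m).
It also fails if it takes over 72 s, if anything falls off the work surface, if the arm or the gripper's body presses on something with over 40 N, if the wrist force passes 120 N, or if a joint passes its speed limit or range.

## Working session

There is one attempt and no reset: what is moved stays moved. The work goes in short steps, Python scripts to look and compute and a tool call to move; the robot and the scene stay as the last step left them, time stands still between calls to the robot, and variables do not carry over. Pictures are saved under pics/ and viewed, and the job is handed in when it is done.

Besides the shell and the picture viewer there is one more tool, called after ">>>" as a command line: name --pt "numbers of a row" for each row, then --argument value for the rest. carry_out: Moves the arm, as the interface text tells. Its arguments: {"type":"object","properties":{"commands":{"type":"array","items":{"type":"array","items":{"type":"number"}}},"fingers":{"type":"number"},"grip_force":{"type":"number"}},"required":["commands"]}

```bash
ls; mkdir -p pics; python3 - <<'E'
from plant import r
import cv2
s=r.get_state()
print({k:s[k] for k in ('clock','tool_pos','eef_rot','contact_force','opening')})
for n in ("scene","top","wrist"):
    p=r.snapshot(n); cv2.imwrite(f"pics/{n}0.png",p["img"])
    print(n,p["intrinsics"],p["k1"],p.get("extrinsics",p.get("tool_from_camera")))
    if n=="wrist": continue
    for l in ("crate","eye_mount","eye_place","bail","bail_hinge","bail_bar","rest","hook_grip","hook_mouth","hook_window","grit_jar","feed_cup","nest_bowl"):
        print(l,[(d["xyz"],round(d["p"],2)) for d in r.spot_point(p,l)][:4])
print(r.get_state()["clock"])
E
```

```text
pics
{'clock': 0.0, 'tool_pos': array([0.1986883 , 0.59183367, 0.19789716]), 'eef_rot': array([ 1.61162159e-01,  9.86927503e-01, -9.25659676e-04, -7.62368547e-05]), 'contact_force': array([ 0.0620846 , -0.24454906,  0.10651024]), 'opening': 0.9987504566334223}
scene [[452.25581926   0.         319.29205475]
 [  0.         452.25581926 242.27016275]
 [  0.           0.           1.        ]] -0.1023309525226221 [[-0.8614884   0.41089216 -0.29833769  0.79896427]
 [ 0.50762882  0.68270527 -0.52557254  0.40547455]
 [-0.01227692 -0.60421946 -0.79672337  0.89063143]
 [ 0.          0.          0.          1.        ]]
crate [([0.6285, -0.1895, -0.0027], 0.8)]
eye_mount [([0.599, -0.1962, 0.1835], 0.81), ([0.6414, -0.1981, 0.1833], 0.57)]
eye_place [([0.6002, -0.195, 0.2352], 0.75), ([0.4729, 0.2162, 0.0274], 0.44)]Traceback (most recent call last):
  File "<stdin>", line 10, in <module>
ValueError: it knows: bail_bar, bail_hinge, crate, eye_mount, eye_place, feed_cup, grit_jar, hook_grip, hook_mouth, hook_window, nest_bowl, rest
```

```bash
cat > h.py <<'E'
from plant import r
import cv2,numpy as np
from scipy.spatial.transform import Rotation as R
def ray(p,u,v,T=None):
    K=p["intrinsics"];k=p["k1"]
    x=np.array([(u-K[0][2])/K[0][0],(v-K[1][2])/K[1][1]]);y=x.copy()
    for _ in range(30): y=x/(1+k*(y@y))
    T=np.array(p["extrinsics"]) if T is None else T
    return T[:3,3],T[:3,:3]@np.array([y[0],y[1],1.])
def atz(p,u,v,z,T=None):
    o,d=ray(p,u,v,T); return o+d*(z-o[2])/d[2]
def proj(p,X,T=None):
    T=np.array(p["extrinsics"]) if T is None else T
    c=T[:3,:3].T@(np.array(X)-T[:3,3]); y=c[:2]/c[2]; y=y*(1+p["k1"]*(y@y))
    K=p["intrinsics"]; return np.array([K[0][0]*y[0]+K[0][2],K[1][1]*y[1]+K[1][2]])
def tri(rs):
    A=np.zeros((3,3));b=np.zeros(3)
    for o,d in rs:
        d=d/np.linalg.norm(d);M=np.eye(3)-np.outer(d,d);A+=M;b+=M@o
    return np.linalg.solve(A,b)
def wristT(s,p):
    T=np.eye(4);T[:3,:3]=R.from_quat(s["eef_rot"]).as_matrix();T[:3,3]=s["tool_pos"]
    return T@np.array(p["tool_from_camera"])
E
python3 - <<'E'
from h import *
for n in ("scene","top","wrist"):
    s=r.get_state()
    p=r.snapshot(n); cv2.imwrite(f"pics/{n}1.png",p["img"])
    if n=="wrist": print(p["tool_from_camera"]); continue
    print(n,p["intrinsics"],p["k1"],p["extrinsics"]) if n=="top" else 0
    for l in ("crate","eye_mount","eye_place","bail_hinge","bail_bar","rest","hook_grip","hook_mouth","hook_window","grit_jar","feed_cup","nest_bowl"):
        print(l,[(d["xyz"],round(d["p"],2)) for d in r.spot_point(p,l)][:4])
print(r.get_state()["clock"])
E
```

```text
crate [([0.6322, -0.1943, -0.004], 0.59)]
eye_mount [([0.6015, -0.1949, 0.1836], 0.92)]
eye_place []
bail_hinge [([0.6429, -0.1967, 0.1864], 0.61)]
bail_bar [([0.6958, -0.2071, 0.2687], 0.89)]
rest [([0.4649, 0.2161, 0.0059], 0.77), ([0.6938, -0.2063, 0.2711], 0.44)]
hook_grip [([0.4428, 0.3487, 0.0658], 0.89), ([0.4123, 0.0718, 0.091], 0.78), ([0.3022, 0.2637, 0.0881], 0.61), ([0.4678, 0.2143, 0.0736], 0.57)]
hook_mouth [([0.2883, 0.2596, 0.001], 0.97), ([0.4024, 0.0875, 0.0074], 0.82), ([0.4744, 0.2181, 0.0082], 0.69), ([0.4375, 0.3556, 0.0027], 0.66)]
hook_window [([0.4392, 0.3469, 0.0191], 0.93), ([0.473, 0.2138, 0.026], 0.67), ([0.3058, 0.2694, 0.0302], 0.66)]
grit_jar [([0.7311, -0.0997, 0.1783], 0.7)]
feed_cup []
nest_bowl [([0.6906, 0.2967, 0.0009], 0.74)]
top [[516.61703464   0.         318.28620626]
 [  0.         516.61703464 240.99112387]
 [  0.           0.           1.        ]] -0.021391865297418145 [[ 0.01607145 -0.97961353  0.20024743  0.28420517]
 [-0.99985733 -0.01678707 -0.00187612 -0.06695033]
 [ 0.00519944 -0.20018871 -0.97974356  1.28495695]
 [ 0.          0.  
[... 440 characters left out ...]
ok_mouth [([0.4055, 0.0847, 0.0068], 0.95), ([0.4356, 0.3597, 0.0051], 0.62), ([0.2934, 0.2607, 0.0052], 0.59), ([0.4753, 0.2183, 0.0101], 0.56)]
hook_window [([0.44, 0.347, 0.0253], 0.9), ([0.4024, 0.0715, 0.0294], 0.82), ([0.4652, 0.2166, 0.0262], 0.73), ([0.3033, 0.2662, 0.027], 0.71)]
grit_jar []
feed_cup [([0.4222, -0.486, -0.0005], 0.96)]
nest_bowl [([0.6894, 0.2996, -0.0008], 0.88), ([0.4647, 0.2139, 0.0305], 0.42)]
[[ 7.45174090e-04 -9.61500815e-01 -2.74801070e-01  7.19434739e-02]
 [ 9.99999440e-01  5.09999291e-04  9.27248715e-04  6.67422292e-04]
 [-7.51402044e-04 -2.74801607e-01  9.61500656e-01 -1.86560992e-01]
 [ 0.00000000e+00  0.00000000e+00  0.00000000e+00  1.00000000e+00]]
1.55
```

```bash
ls pics
```

```text
scene0.png
scene1.png
top1.png
wrist1.png
```

View pictures.

View pics/scene1.png

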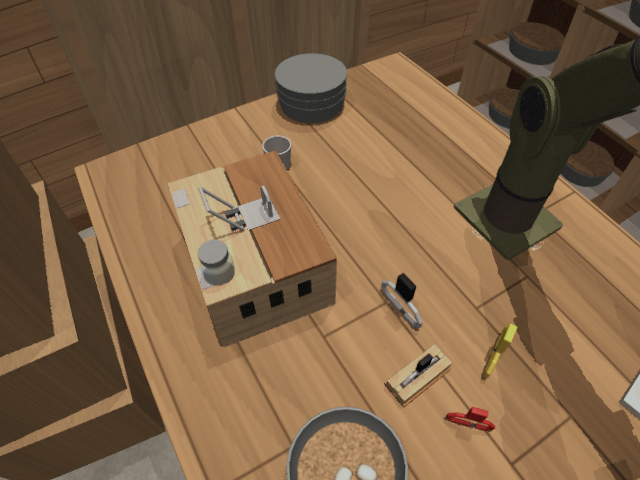

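View pics/top1.png

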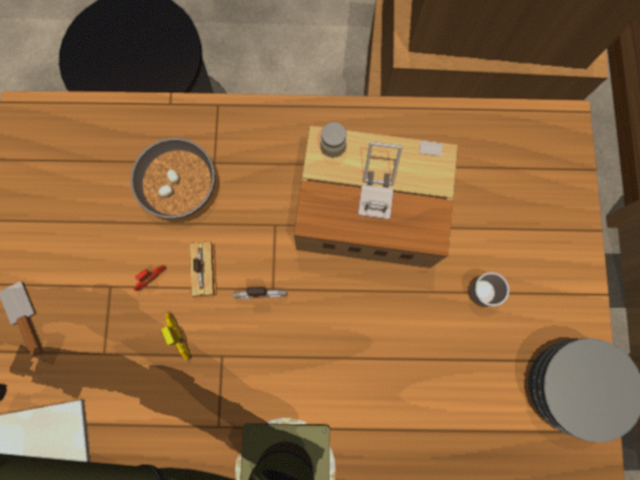

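View pics/wrist1.png

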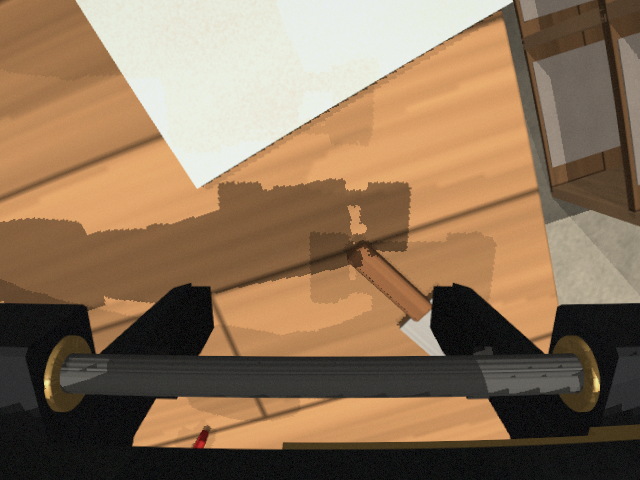

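```bash
python3 - <<'E'
from h import *
p=r.snapshot("top");q=r.snapshot("scene")
a=cv2.resize(p["img"][110:280,280:480],None,fx=4,fy=4,interpolation=cv2.INTER_CUBIC);cv2.imwrite("pics/t2.png",a[:600])
b=cv2.resize(q["img"][150:350,160:345],None,fx=3,fy=3,interpolation=cv2.INTER_CUBIC);cv2.imwrite("pics/s2.png",b)
for uv in ((309,128),(457,144),(447,241),(297,224)): print(atz(p,*uv,.18))
c=cv2.resize(p["img"][230:310,120:300],None,fx=4,fy=4,interpolation=cv2.INTER_CUBIC);cv2.imwrite("pics/t3.png",c)
d=cv2.resize(q["img"][260:440,360:530],None,fx=3,fy=3,interpolation=cv2.INTER_CUBIC);cv2.imwrite("pics/s3.png",d)
E
```

```text
[ 0.77344479 -0.04358792  0.18      ]
[ 0.74104009 -0.38152454  0.18      ]
[ 0.51485214 -0.35076478  0.18      ]
[ 0.54734722 -0.02168415  0.18      ]
```

View pics/t2.png

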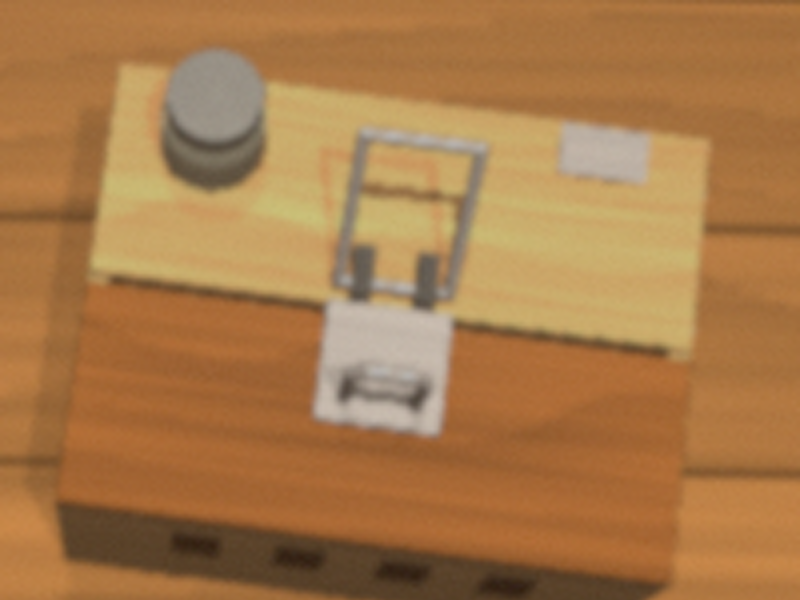

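View pics/s2.png

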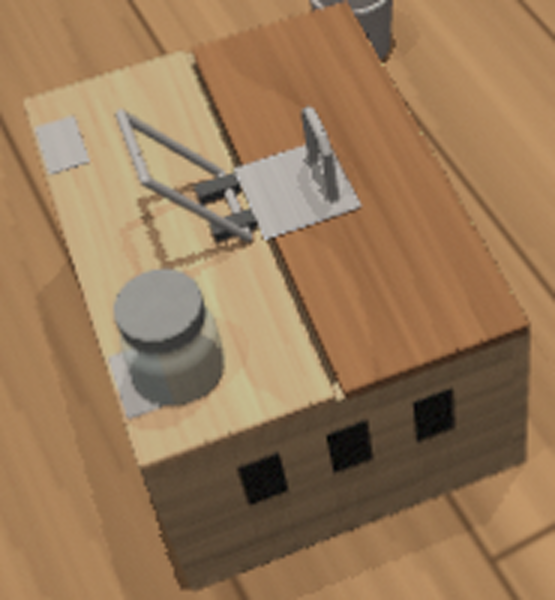

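View pics/t3.png

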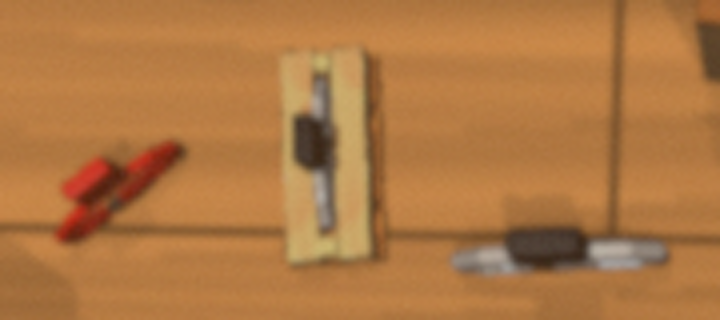

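View pics/s3.png

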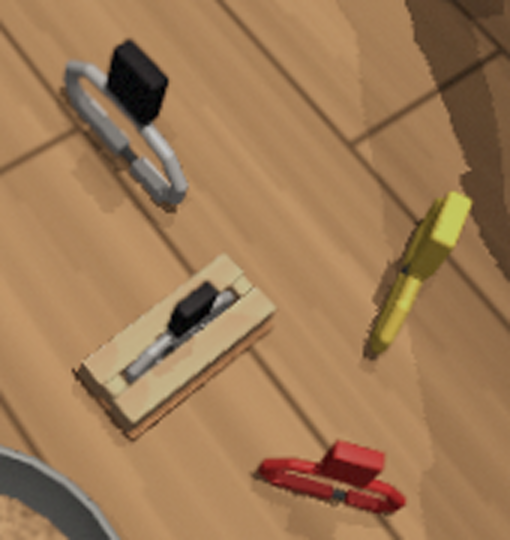

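```bash
python3 - <<'E'
from h import *
p=r.snapshot("top");q=r.snapshot("scene")
T=lambda u,v:(u/4+280,v/4+110); S=lambda u,v:(u/3+160,v/3+150); T3=lambda u,v:(u/4+120,v/4+230)
yaw=lambda d: np.arctan2(-d[0],d[1])
for a,b,z in (((708,140),(122,65),.18),((665,350),(110,280),.18),((440,437),(313,420),.183),((453,318),(327,303),.183)):
    print("crate yaw",yaw(atz(p,*T(*b),z)-atz(p,*T(*a),z)))
print("bar",tri([ray(p,*T(423,140)),ray(q,*S(134,149))]))
print("eye",tri([ray(p,*T(394,372)),ray(q,*S(318,130))]))
print("eye top at z .24", atz(p,*T(394,370),.24))
print("plate",np.mean([atz(p,*T(*c),.183) for c in ((327,303),(453,318),(440,437),(313,420))],0))
for a,b in (((290,262),(283,55)),((370,258),(362,48))):
    d=atz(p,*T3(*b),.03)-atz(p,*T3(*a),.03);print("rest yaw",np.arctan2(d[1],d[0]))
print("rest",np.mean([atz(p,*T3(*c),.03) for c in ((290,262),(283,55),(370,258),(362,48))],0))
E
```

```text
crate yaw -0.11659986288990011
crate yaw -0.11282538967206364
crate yaw -0.1197540802527258
crate yaw -0.105556693102034
bar [ 0.69984569 -0.20668571  0.26536361]
eye [ 0.58219244 -0.19371792  0.22996187]
eye top at z .24 [ 0.58238309 -0.19397523  0.24      ]
plate [ 0.59903907 -0.19496364  0.183     ]
rest yaw 0.09795102135763499
rest yaw 0.09458182352131288
rest [0.46650731 0.21579026 0.03      ]
```

```bash
cat >> h.py <<'E'
def go(pos,yaw=None,s=None):
    """tool-axis shift and turn from present pose to world pos, tool y at yaw (deg) from world +y"""
    s=s or r.get_state(); M=R.from_quat(s["eef_rot"])
    d=M.inv().apply(np.array(pos)-s["tool_pos"])
    out=list(np.round(d,4))
    if yaw is not None:
        t=np.radians(yaw); y=np.array([-np.sin(t),np.cos(t),0]);z=np.array([0,0,-1.]);x=np.cross(y,z)
        out+=list(np.round((M.inv()*R.from_matrix(np.c_[x,y,z])).as_rotvec(degrees=True),2))
    return [float(v) for v in out]
E
python3 - <<'E'
from h import *
print(go((.51,.21,.33),-6.5))
E
```

```text
[-0.4167, -0.2637, -0.1313, 0.0, 0.0, -12.05]
```

>>> carry_out --pt "-0.02 -0.013 -0.03 0 0 0" --pt "-0.055 -0.035 -0.05 0 0 -2" --pt "-0.417 -0.264 -0.131 0 0 -12" --pt "-0.417 -0.264 -0.131 0 0 -12" --pt "-0.417 -0.264 -0.131 0 0 -12" --pt "-0.417 -0.264 -0.131 0 0 -12" --pt "-0.417 -0.264 -0.131 0 0 -12" --pt "-0.417 -0.264 -0.131 0 0 -12" --pt "-0.417 -0.264 -0.131 0 0 -12" --pt "-0.417 -0.264 -0.131 0 0 -12" --pt "-0.417 -0.264 -0.131 0 0 -12" --pt "-0.417 -0.264 -0.131 0 0 -12" --fingers 255 --grip_force 20

```text
clock: 2.95
tool_pos: [0.5145, 0.2034, 0.3304]
eef_rot: [0.063, 0.998, -0.001, 0.002]
contact_force: [0.3, -0.3, -0.8]
opening: 0.007
```

```bash
python3 - <<'E'
from h import *
s=r.get_state();p=r.snapshot("wrist");cv2.imwrite("pics/w2.png",p["img"]);np.savez("w2.npz",T=wristT(s,p))
print(s["tool_pos"],s["qd"].round(3),wristT(s,p)[:3,3])
for l in ("hook_grip","hook_mouth","hook_window","rest"):
    print(l,[(d["xyz"],round(d["p"],2)) for d in r.spot_point(p,l)][:4])
E
```

```text
[0.51451307 0.20344425 0.33038242] [-0.07  -0.003 -0.086  0.05  -0.039 -0.018 -0.049] [0.44269326 0.21377676 0.51665237]
hook_grip [([0.4045, 0.0748, 0.0971], 0.94), ([0.4424, 0.3471, 0.0652], 0.75), ([0.4699, 0.213, 0.0711], 0.58), ([0.4675, 0.2188, 0.0292], 0.46)]
hook_mouth [([0.402, 0.0805, 0.0073], 0.69), ([0.4413, 0.3523, 0.0052], 0.67), ([0.4766, 0.2187, 0.012], 0.65), ([0.6915, 0.2947, 0.0008], 0.27)]
hook_window [([0.411, 0.0737, 0.0346], 0.73), ([0.442, 0.3488, 0.0204], 0.68), ([0.4675, 0.2156, 0.0289], 0.64)]
rest [([0.4672, 0.2149, 0.0013], 0.74)]
```

View pics/w2.png

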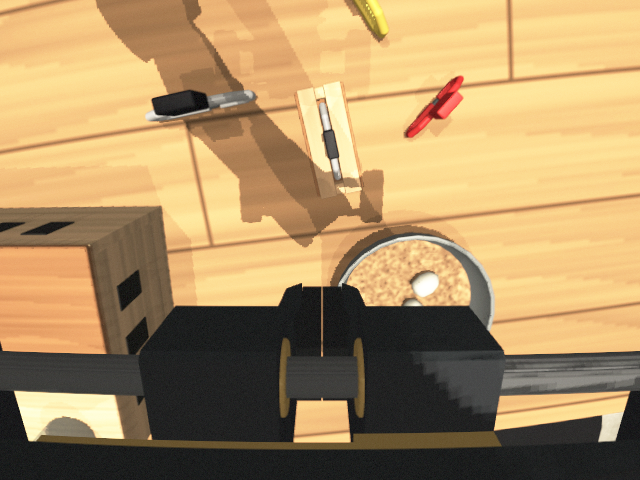

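```bash
python3 - <<'E'
from h import *
print(go((.62,-.20,.36),-6.5))
print(go((.74,-.211,.36),-6.5))
E
```

```text
[-0.156, -0.3965, -0.0309, 0.04, -0.06, 0.13]
[-0.2765, -0.3941, -0.031, 0.04, -0.06, 0.13]
```

>>> carry_out --pt "-0.02 -0.04 -0.031 0 0 0" --pt "-0.156 -0.397 -0.031 0 0 0" --pt "-0.156 -0.397 -0.031 0 0 0" --pt "-0.156 -0.397 -0.031 0 0 0" --pt "-0.156 -0.397 -0.031 0 0 0" --pt "-0.156 -0.397 -0.031 0 0 0" --pt "-0.156 -0.397 -0.031 0 0 0" --pt "-0.156 -0.397 -0.031 0 0 0" --pt "-0.156 -0.397 -0.031 0 0 0" --pt "-0.156 -0.397 -0.031 0 0 0" --pt "-0.156 -0.397 -0.031 0 0 0"

```text
clock: 4.3
tool_pos: [0.62, -0.2012, 0.36]
eef_rot: [0.057, 0.998, 0.001, -0.0]
contact_force: [-0.2, 0.5, -0.7]
opening: 0.008
```

```bash
python3 - <<'E'
from h import *
s=r.get_state();p=r.snapshot("wrist");cv2.imwrite("pics/w3.png",p["img"]);np.savez("w3.npz",T=wristT(s,p))
print(s["tool_pos"],s["qd"].round(3),wristT(s,p)[:3,3],p["intrinsics"][0],p["k1"])
for l in ("eye_mount","eye_place","bail_hinge","bail_bar"):
    print(l,[(d["xyz"],round(d["p"],2)) for d in r.spot_point(p,l)][:4])
E
```

```text
[ 0.61998975 -0.20116766  0.36001162] [-0.031 -0.02  -0.033  0.021 -0.006 -0.002 -0.   ] [ 0.54894222 -0.19247666  0.54664958] [400.73772179   0.         321.54487509] -0.06615031256215764
eye_mount [([0.4692, 0.2189, 0.0023], 0.72), ([0.6007, -0.193, 0.1832], 0.68)]
eye_place [([0.6019, -0.1964, 0.235], 0.61), ([0.6031, -0.1961, 0.1839], 0.5)]
bail_hinge [([0.6462, -0.196, 0.1824], 0.57)]
bail_bar []
```

View pics/w3.png

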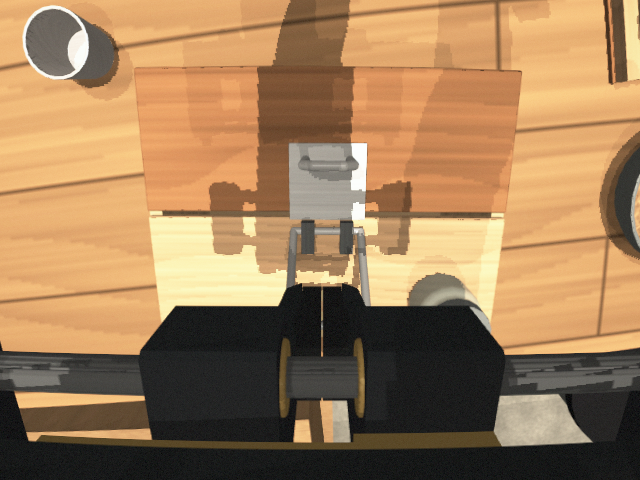

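```bash
python3 - <<'E'
from h import *
im=cv2.imread("pics/w3.png");cv2.imwrite("pics/w3c.png",cv2.resize(im[130:240,270:390],None,fx=6,fy=5,interpolation=cv2.INTER_CUBIC))
T=np.load("w3.npz")["T"];p={"intrinsics":np.array([[400.74,0,321.54],[0,400.74,240],[0,0,1]]),"k1":-0.06615}
print(r.snapshot("wrist")["intrinsics"][1])
for u,v,z in ((329,164,.236),(304,163,.236),(353,165,.236),(290,143,.183),(367,143,.183),(290,218,.183),(367,219,.183)): print(u,v,atz(p,u,v,z,T))
print(go((.74,-.211,.36),-6.5)); print(go((.74,-.211,.253),-6.5)); print(go((.62,-.197,.253),-6.5)); 
E
```

```text
[  0.         400.73772179 237.59426302]
329 164 [ 0.57739802 -0.18918844  0.236     ]
304 163 [ 0.57448264 -0.20813461  0.236     ]
353 165 [ 0.58020426 -0.17096496  0.236     ]
290 143 [ 0.55999078 -0.2209736   0.183     ]
367 143 [ 0.56762548 -0.1531365   0.183     ]
290 218 [ 0.62751618 -0.22997847  0.183     ]
367 219 [ 0.63653664 -0.15891169  0.183     ]
[-0.1204, 0.0034, 0.0011, 0.03, 0.02, 0.09]
[-0.1203, 0.0033, 0.1081, 0.03, 0.02, 0.09]
[0.0005, 0.0038, 0.108, 0.03, 0.02, 0.09]
```

View pics/w3c.png

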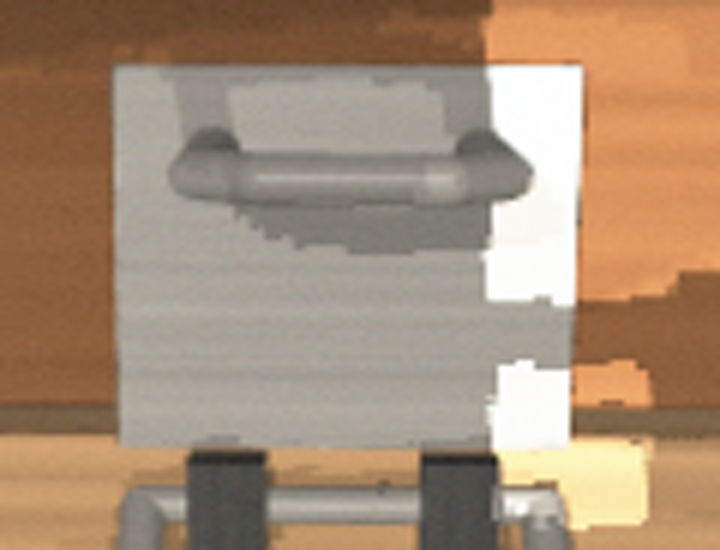

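>>> carry_out --pt "-0.04 0 0 0 0 0" --pt "-0.08 0 0 0 0 0" --pt "-0.12 0 0 0 0 0" --pt "-0.12 0 0.03 0 0 0" --pt "-0.12 0 0.07 0 0 0" --pt "-0.12 0 0.1 0 0 0" --pt "-0.12 0 0.105 0 0 0" --pt "-0.12 0 0.105 0 0 0"

```text
clock: 5.4
tool_pos: [0.7388, -0.2157, 0.2555]
eef_rot: [0.057, 0.998, 0.0, -0.001]
contact_force: [-0.6, 0.4, 1.5]
opening: 0.003
```

```bash
python3 - <<'E'
from h import *
s=r.get_state();q=r.snapshot("scene");cv2.imwrite("pics/s4.png",cv2.resize(q["img"][110:300,130:350],None,fx=3,fy=3,interpolation=cv2.INTER_CUBIC))
print(s["tool_pos"],s["contact_force"],s["clock"])
E
```

```text
[ 0.73883221 -0.21569989  0.25549306] [-0.59805818  0.40512685  1.50142684] 5.4
```

View pics/s4.png

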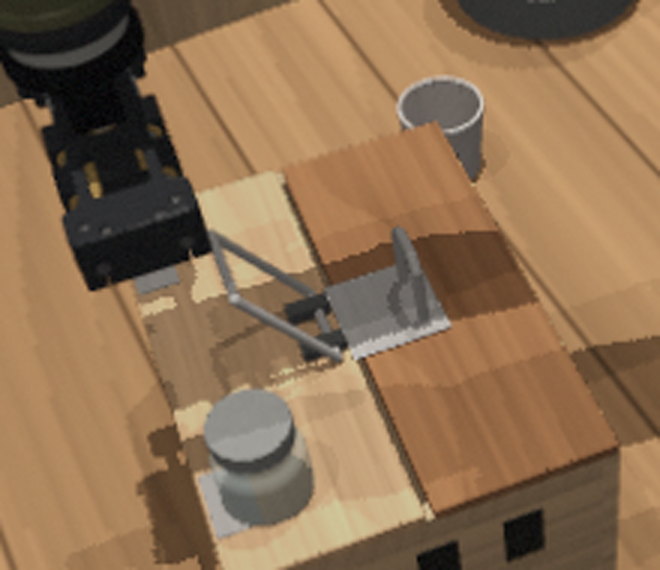

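```bash
python3 - <<'E'
from h import *
s=r.get_state();q=r.snapshot("scene");w=r.snapshot("wrist");cv2.imwrite("pics/w5.png",w["img"])
f=lambda X:(proj(q,X)-[130,110])*3
print(f(s["tool_pos"]),f(s["tool_pos"]+[0,0,.064]),f(s["tool_pos"]+[0,0,.019]),f((.7,-.2065,.266)))
E
```

```text
[161.54146061 292.43651246] [135.32108037 221.10147231] [154.04988097 272.12501792] [222.51985835 268.25613887]
```

View pics/w5.png

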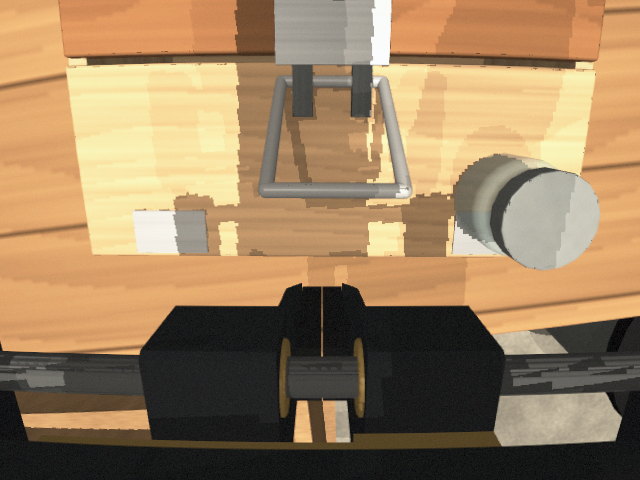

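>>> carry_out --pt "0.015 0 0 0 0 0" --pt "0.03 0 0 0 0 0" --pt "0.045 0 0 0 0 0" --pt "0.06 0 0 0 0 0" --pt "0.075 0 0 0 0 0" --pt "0.09 0 0 0 0 0" --pt "0.1 0 0 0 0 0" --pt "0.11 0 0 0 0 0" --pt "0.11 0 0 0 0 0" --pt "0.11 0 -0.03 0 0 0" --pt "0.11 0 -0.07 0 0 0" --pt "0.11 0 -0.1 0 0 0"

```text
clock: 6.75
tool_pos: [0.6313, -0.2039, 0.3594]
eef_rot: [0.057, 0.998, -0.0, 0.002]
contact_force: [0.7, -0.5, 0.4]
opening: 0.004
```

```bash
python3 - <<'E'
from h import *
s=r.get_state();w=r.snapshot("wrist");cv2.imwrite("pics/w6.png",w["img"]);np.savez("w6.npz",T=wristT(s,w))
print(s["tool_pos"],s["clock"])
E
```

```text
[ 0.63131327 -0.20391168  0.35944806] 6.75
```

View pics/w6.png

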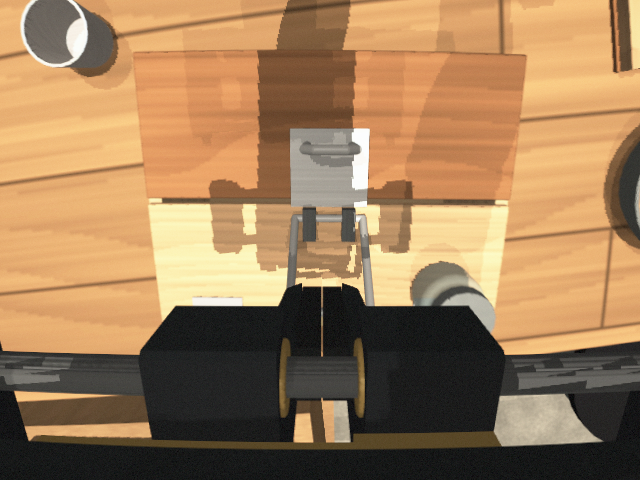

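```bash
python3 - <<'E'
from h import *
s=r.get_state();q=r.snapshot("scene");cv2.imwrite("pics/s7.png",cv2.resize(q["img"][90:300,130:350],None,fx=2.8,fy=2.8,interpolation=cv2.INTER_CUBIC))
p=r.snapshot("top")
cv2.imwrite("pics/t7.png",cv2.resize(p["img"][110:280,280:480],None,fx=4,fy=3.5,interpolation=cv2.INTER_CUBIC))
w=r.snapshot("wrist")
T=np.eye(4);T[:3,:3]=R.from_quat([0.057,.998,0,-.001]).as_matrix();T[:3,3]=[0.73883221,-0.21569989,0.25549306];T=T@w["tool_from_camera"]
# bar mid w5 (335,190)
print(tri([ray(w,335,190,T),ray(p,385.9,145)]),tri([ray(w,335,190,T),ray(p,385.9,145),ray(q,204.8,199.7)]))
print(s["clock"])
E
```

```text
[ 0.69353371 -0.204522    0.28324289] [ 0.698512   -0.20530634  0.26666449]
6.8
```

View pics/s7.png

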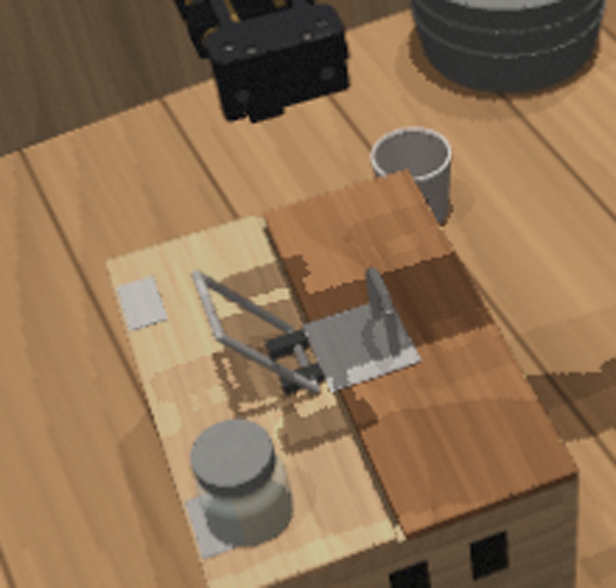

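View pics/t7.png

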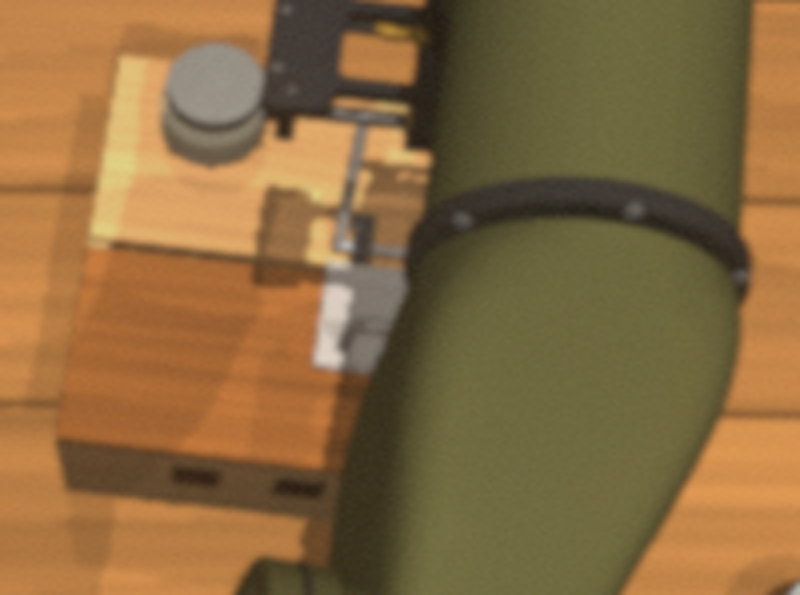

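```bash
python3 - <<'E'
from h import *
print(go((.74,-.211,.36),-6.5)); print(go((.74,-.211,.232),-6.5))
E
```

```text
[-0.1093, 0.0053, -0.0026, -0.02, 0.19, -0.05]
[-0.1089, 0.0053, 0.1254, -0.02, 0.19, -0.05]
```

>>> carry_out --pt "-0.04 0.003 0 0 0 0" --pt "-0.08 0.005 0 0 0 0" --pt "-0.109 0.005 0 0 0.2 0" --pt "-0.109 0.005 0.03 0 0.2 0" --pt "-0.109 0.005 0.07 0 0.2 0" --pt "-0.109 0.005 0.11 0 0.2 0" --pt "-0.109 0.005 0.125 0 0.2 0" --pt "-0.109 0.005 0.125 0 0.2 0"

```text
clock: 7.75
tool_pos: [0.7359, -0.2105, 0.2254]
eef_rot: [0.057, 0.998, 0.001, -0.006]
contact_force: [-0.7, -0.3, -0.5]
opening: 0.009
```

>>> carry_out --pt "0.015 0 0 0 0 0" --pt "0.03 0 0 0 0 0" --pt "0.045 0 0 0 0 0" --pt "0.055 0 0 0 0 0" --pt "0.06 0 0 0 0 0"

```text
clock: 8.25
tool_pos: [0.679, -0.2046, 0.2323]
eef_rot: [0.057, 0.998, -0.0, -0.001]
contact_force: [-0.1, -0.0, 1.2]
opening: 0.008
```

```bash
python3 - <<'E'
from h import *
s=r.get_state();w=r.snapshot("wrist");cv2.imwrite("pics/w8.png",w["img"]);np.savez("w8.npz",T=wristT(s,w))
print(s["tool_pos"],s["clock"],s["contact_force"])
q=r.snapshot("scene");cv2.imwrite("pics/s8.png",cv2.resize(q["img"][90:300,130:350],None,fx=2.8,fy=2.8,interpolation=cv2.INTER_CUBIC))
E
```

```text
[ 0.67902532 -0.20462045  0.23227763] 8.25 [-0.0786079  -0.04454038  1.20104179]
```

View pics/w8.png

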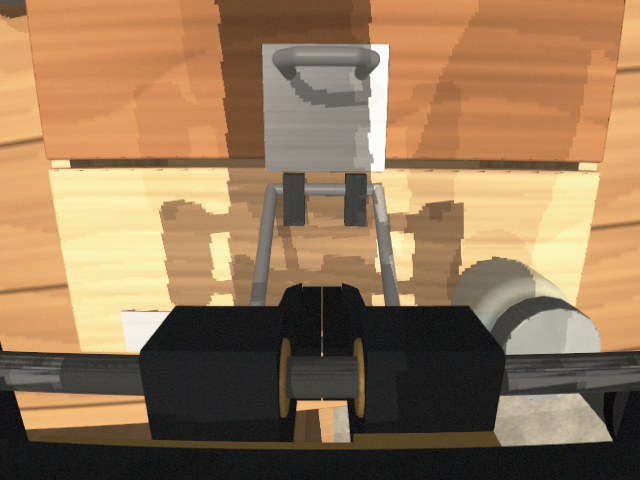

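View pics/s8.png

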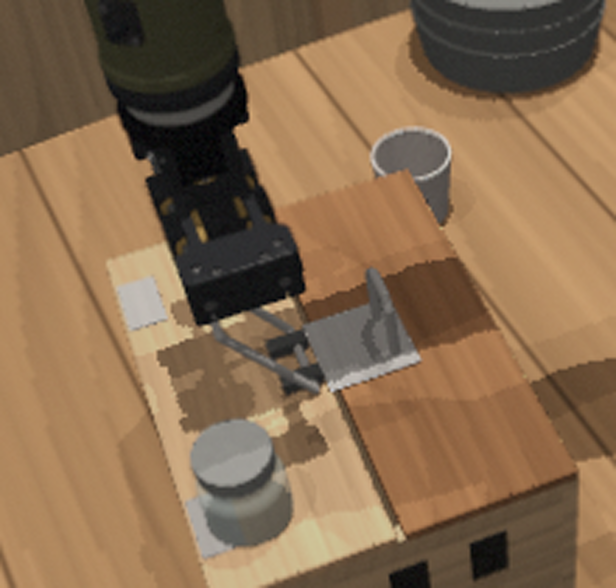

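```bash
python3 - <<'E'
from h import *
s=r.get_state();w=r.snapshot("wrist");T=wristT(s,w);q=r.snapshot("scene")
yw=-.114;cx=np.array([np.cos(yw),np.sin(yw),0]);cy=np.array([-np.sin(yw),np.cos(yw),0])
H=np.array([.600,-.1945,.185])+cx*.045
print("H",H,proj(w,H,T),"tip",proj(w,s["tool_pos"],T))
for th in (2.1,1.9,1.75,1.57):
    B=H+.098*(-np.cos(th)*cx*1+np.sin(th)*np.array([0,0,1]))
    print(th,B.round(3),[proj(w,B+e*.031*cy,T).round(0) for e in (-1,1)],[((proj(q,B+e*.031*cy)-[130,90])*2.8).round(0) for e in (-1,1)])
E
```

```text
H [ 0.64470791 -0.1996189   0.185     ] [321.36277245 188.6957211 ] tip [319.32677021 273.23512942]
2.1 [ 0.694 -0.205  0.27 ] [array([247., 338.]), array([395., 338.])] [array([204., 270.]), array([228., 332.])]
1.9 [ 0.676 -0.203  0.278] [array([241., 308.]), array([402., 308.])] [array([226., 254.]), array([251., 315.])]
1.75 [ 0.662 -0.202  0.281] [array([237., 277.]), array([406., 277.])] [array([245., 244.]), array([271., 304.])]
1.57 [ 0.645 -0.2    0.283] [array([233., 232.]), array([410., 232.])] [array([269., 235.]), array([296., 295.])]
```

```bash
python3 - <<'E'
from h import *
q=r.snapshot("scene");cv2.imwrite("pics/s9.png",cv2.resize(q["img"][160:240,180:280],None,fx=7,fy=7,interpolation=cv2.INTER_CUBIC))
E
```

```text
(no output)
```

View pics/s9.png

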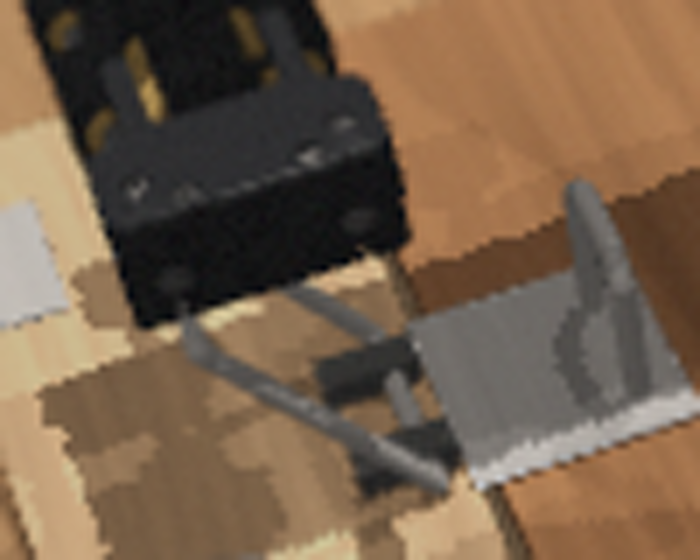

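```bash
python3 - <<'E'
from h import *
s=r.get_state();q=r.snapshot("scene")
for dz in (0,.02,.04,.064): print(dz,(proj(q,s["tool_pos"]+[0,0,dz])-[180,160])*7)
B=np.array([.698,-.2055,.266]);print((proj(q,B)-[180,160])*7, s["joint_torque"].round(1), s["moment"])
E
```

```text
0 [265.28732303 337.55440331]
0.02 [251.67013406 289.36140449]
0.04 [237.59713688 239.42769125]
0.064 [220.07919792 177.08680983]
[177.42663485 275.40045306] [  0.1 -59.9  -1.2 -17.7   0.    0.1   0. ] [ 0.00689413 -0.01045832 -0.01032031]
```

```bash
python3 - <<'E'
from h import *
q=r.snapshot("scene");im=cv2.imread("pics/s7.png")
P=np.array([.6313,-.2039,.3594])
for dz in (0,.019,.04,.064,.1):
    c=(proj(q,P+[0,0,dz])-[130,90])*2.8; print(dz,c); cv2.circle(im,tuple(int(v) for v in c),2,(0,0,255),-1)
cv2.imwrite("pics/s7o.png",cv2.resize(im[:200,100:450],None,fx=2.2,fy=2.2))
s=r.get_state();w=r.snapshot("wrist");T=wristT(s,w)
M=R.from_quat(s["eef_rot"]).as_matrix()
for d in (0,.01,.02,.03,.045): print(d,proj(w,s["tool_pos"]+M@[.009,0,-d],T),proj(w,s["tool_pos"]+M@[-.009,0,-d],T))
E
```

```text
0 [279.42099167 166.9597774 ]
0.019 [274.42983966 143.68263709]
0.04 [268.72038085 116.96711319]
0.064 [261.93611009  85.09643236]
0.1 [251.21252029  34.4303008 ]
0 [319.31051933 256.06600788] [319.34081407 289.96053876]
0.01 [319.21287667 262.90356445] [319.24780691 298.29306405]
0.02 [319.10478835 270.47881818] [319.14523865 307.49197777]
0.03 [318.9845021  278.91667991] [319.03158215 317.69747867]
0.045 [318.77632996 293.53895955] [318.83611706 335.2790213 ]
```

View pics/s7o.png

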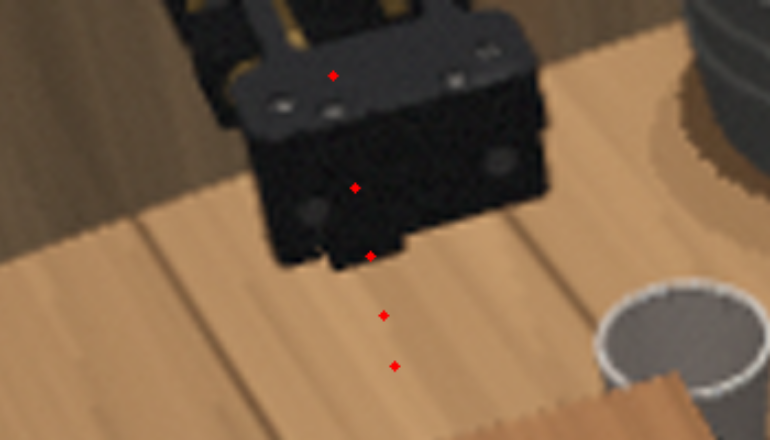

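```bash
python3 - <<'E'
from h import *
q=r.snapshot("scene");im=cv2.imread("pics/s7.png")
M=R.from_quat([0.057,.998,0,.002]).as_matrix()
P=np.array([.6313,-.2039,.3594])
def pt(v): return tuple(int(a) for a in (proj(q,P+M@np.array(v))-[130,90])*2.8)
for hx,hy,d,c in ((.0375,.0935,.064,(0,0,255)),(.009,.0175,0,(0,255,0)),(.009,.0175,.037,(255,255,0)),(.03,.06,.045,(255,0,255))):
    pts=np.array([pt((a*hx,b*hy,-d)) for a,b in ((1,1),(1,-1),(-1,-1),(-1,1))]);print(d,pts.tolist()); cv2.polylines(im,[pts],True,c)
cv2.imwrite("pics/s7p.png",cv2.resize(im[:250,100:450],None,fx=2.2,fy=2.2))
print(r.get_state()["clock"])
E
```

```text
0.064 [[374, 161], [278, -11], [164, 18], [244, 200]]
0 [[301, 179], [284, 146], [258, 154], [273, 188]]
0.037 [[292, 133], [275, 100], [247, 108], [263, 141]]
0.045 [[346, 155], [286, 43], [195, 68], [246, 185]]
8.7
```

View pics/s7p.png

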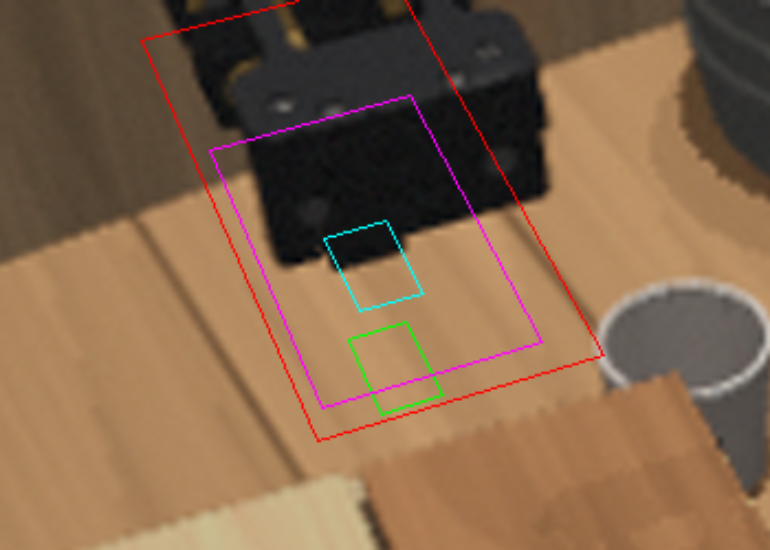

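>>> carry_out --pt "0 0 -0.03 0 0 0" --pt "-0.04 0 -0.03 0 0 0" --pt "-0.063 0 -0.03 0 0 0" --pt "-0.063 0 -0.01 0 0 0" --pt "-0.063 0 0.02 0 0 0" --pt "-0.063 0 0.03 0 0 0" --pt "-0.063 0 0.03 0 0 0" --pt "-0.05 0 0.03 0 0 0" --pt "-0.035 0 0.03 0 0 0" --pt "-0.02 0 0.03 0 0 0" --pt "-0.008 0 0.03 0 0 0" --pt "0 0 0.03 0 0 0"

```text
clock: 9.9
tool_pos: [0.6795, -0.2048, 0.2035]
eef_rot: [0.057, 0.998, -0.0, 0.0]
contact_force: [-0.1, -0.7, 0.4]
opening: 0.005
```

```bash
python3 - <<'E'
from h import *
s=r.get_state();w=r.snapshot("wrist");cv2.imwrite("pics/w10.png",w["img"])
print(s["tool_pos"],s["clock"],s["contact_force"])
E
```

```text
[ 0.67949973 -0.20480486  0.20348414] 9.9 [-0.13852173 -0.65915745  0.35493481]
```

View pics/w10.png

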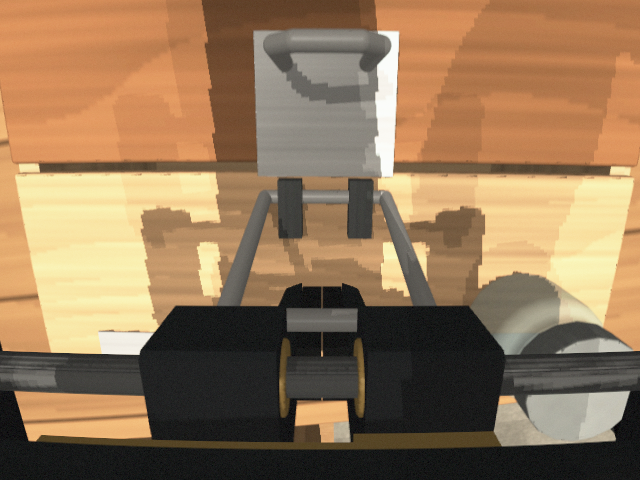

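>>> carry_out --pt "0.015 0 0 0 0 0" --pt "0.03 0 0 0 0 0" --pt "0.04 0 0 0 0 0" --pt "0.045 0 0 0 0 0" --pt "0.045 0 0 0 0 0" --pt "0.045 0 0 0 0 0" --pt "0.045 0 0 0 0 0" --pt "0.045 0 -0.04 0 0 0" --pt "0.045 0 -0.08 0 0 0" --pt "0.045 0 -0.12 0 0 0"

```text
clock: 10.95
tool_pos: [0.6349, -0.1991, 0.3223]
eef_rot: [0.057, 0.998, 0.0, -0.002]
contact_force: [0.7, -0.7, -0.3]
opening: 0.005
```

```bash
python3 - <<'E'
from h import *
s=r.get_state();w=r.snapshot("wrist");cv2.imwrite("pics/w11.png",w["img"]);np.savez("w11.npz",T=wristT(s,w))
print(s["tool_pos"],s["clock"],s["contact_force"])
E
```

```text
[ 0.6348666  -0.1991286   0.32229401] 10.95 [ 0.71691506 -0.7179641  -0.29777057]
```

View pics/w11.png

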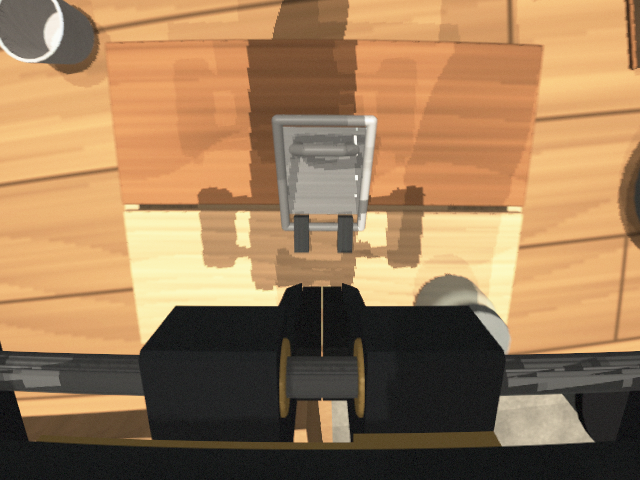

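```bash
python3 - <<'E'
from h import *
w=r.snapshot("wrist"); s=r.get_state()
im=w["img"];cv2.imwrite("pics/w12.png",cv2.resize(im[100:260,250:400],None,fx=5,fy=3.75,interpolation=cv2.INTER_CUBIC));np.savez("w12.npz",T=wristT(s,w))
im=cv2.imread("pics/w8.png");cv2.imwrite("pics/w8c.png",cv2.resize(im[30:190,250:400],None,fx=5,fy=3.75,interpolation=cv2.INTER_CUBIC))
e=np.array([np.cos(-.114),np.sin(-.114),0]);f=np.array([-e[1],e[0],0])
for n,cs,b in (("w3",[(288.8,143.2),(367.2,143.2),(365.3,219.6),(290,219.4)],(327.5,165.2)),("w8",[(262,44),(389,45),(386,172),(265,171)],(327,58))):
    T=np.load(n+".npz")["T"]
    c=np.mean([atz(w,u,v,.183,T) for u,v in cs],0);E=atz(w,*b,.236,T)
    print(n,c,E,(E-c)@e,(E-c)@f)
print(s["clock"])
E
```

```text
w3 [ 0.60058949 -0.19167197  0.183     ] [ 0.57999717 -0.19063282  0.236     ] -0.020576856951271268 -0.0013100366958826585
w8 [ 0.60045381 -0.19222796  0.183     ] [ 0.58100803 -0.1899629   0.236     ] -0.019577211205612042 3.83371841942045e-05
11.05
```

View pics/w12.png

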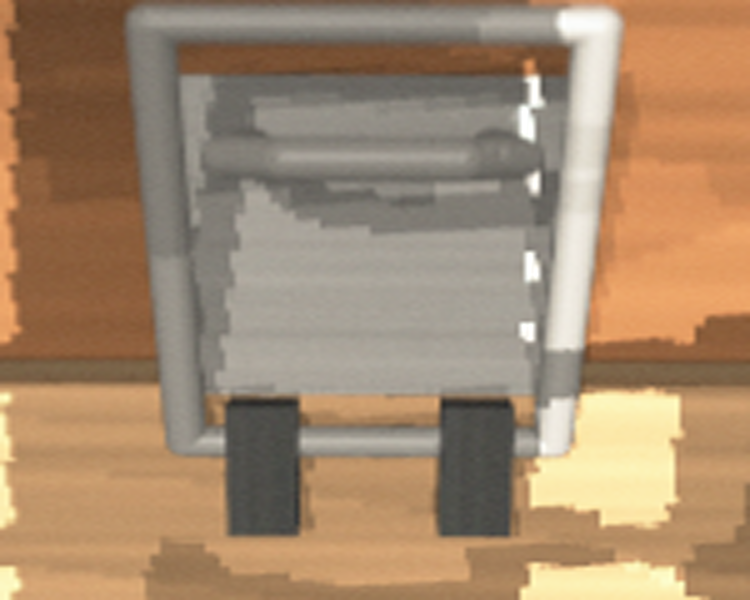

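View pics/w8c.png

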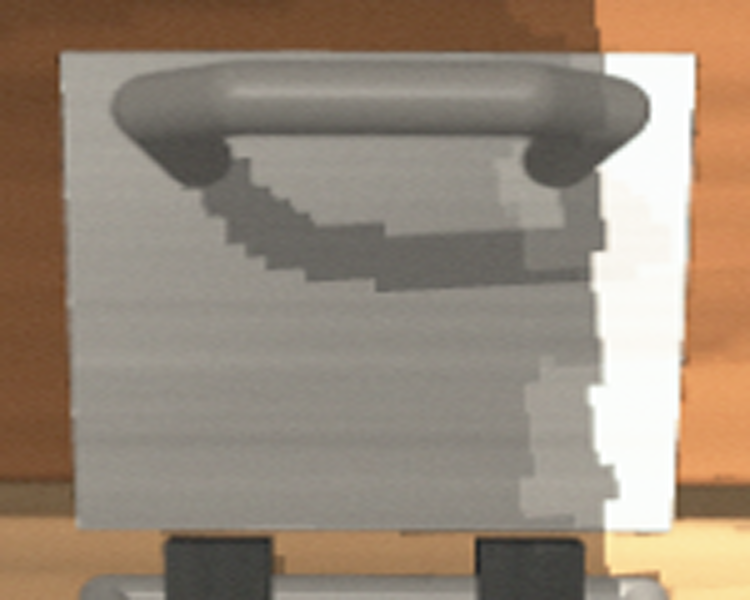

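```bash
python3 - <<'E'
from h import *
q=r.snapshot("scene");w=r.snapshot("wrist");s=r.get_state();cv2.imwrite("pics/w13.png",cv2.resize(w["img"][270:450,130:510],None,fx=2,fy=2))
M=R.from_quat([0.057,.998,0,.002]).as_matrix()
P=np.array([.6313,-.2039,.3594])
def px(a,b): return ((a/2.2+100)/2.8+130,(b/2.2)/2.8+90)
for nm,pts,hys in (("tip",[(335,270),(405,247)],(.01,.0175,.025)),("block",[(285,267),(545,192)],(.04,.0495,.06,.0935))):
  for hy in hys:
    for pt in pts:
      o,d=ray(q,*px(*pt)); o=M.T@(o-P);d=M.T@d; t=(hy-o[1])/d[1]; print(nm,hy,(o+t*d).round(4))
Tc=np.array(w["tool_from_camera"])
for (u,v) in ((287,287),(357,287),(145,350),(150,440),(500,350)):
  o,d=ray(w,u,v,Tc)
  for x in (.009,.0375): 
     t=(x-o[0])/d[0];print("w",u,v,x,(o+t*d).round(4))
E
```

```text
tip 0.01 [-0.0121  0.01   -0.0471]
tip 0.01 [ 0.0079  0.01   -0.048 ]
tip 0.0175 [-0.0132  0.0175 -0.053 ]
tip 0.0175 [ 0.0066  0.0175 -0.0539]
tip 0.025 [-0.0143  0.025  -0.0589]
tip 0.025 [ 0.0053  0.025  -0.0598]
block 0.04 [-0.0287  0.04   -0.0761]
block 0.04 [ 0.0416  0.04   -0.0763]
block 0.0495 [-0.0299  0.0495 -0.0835]
block 0.0495 [ 0.0394  0.0495 -0.0837]
block 0.06 [-0.0311  0.06   -0.0916]
block 0.06 [ 0.0368  0.06   -0.0919]
block 0.0935 [-0.0352  0.0935 -0.1177]
block 0.0935 [ 0.0287  0.0935 -0.1179]
w 287 287 0.009 [ 0.009  -0.0127 -0.0387]
w 287 287 0.0375 [ 0.0375 -0.0065 -0.1058]
w 357 287 0.009 [ 0.009   0.0152 -0.0386]
w 357 287 0.0375 [ 0.0375  0.0087 -0.1058]
w 145 350 0.009 [ 0.009  -0.0502 -0.0858]
w 145 350 0.0375 [ 0.0375 -0.027  -0.1315]
w 150 440 0.009 [ 0.009  -0.0347 -0.1204]
w 150 440 0.0375 [ 0.0375 -0.0185 -0.1504]
w 500 350 0.009 [ 0.009   0.0529 -0.0858]
w 500 350 0.0375 [ 0.0375  0.0293 -0.1315]
```

View pics/w13.png

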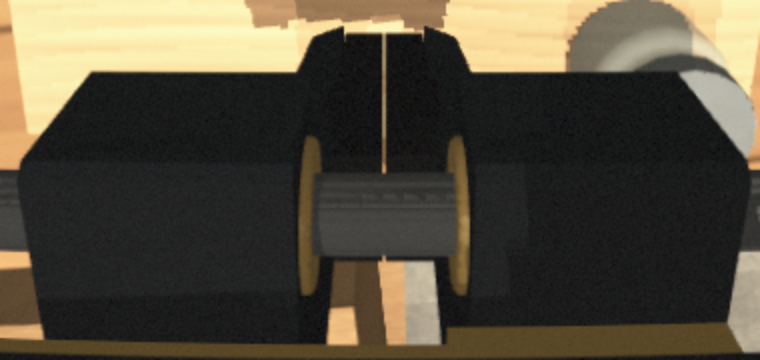

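```bash
python3 - <<'E'
from h import *
print(go((.53,.21,.32),5.5)); print(go((.53,.21,.16),5.5))
E
```

```text
[0.1514, 0.3946, 0.002, 0.01, -0.08, -12.04]
[0.1511, 0.3946, 0.162, 0.01, -0.08, -12.04]
```

>>> carry_out --pt "0.01 0.03 0 0 0 0" --pt "0.03 0.075 0 0 0 -2" --pt "0.05 0.12 0 0 0 -4" --pt "0.07 0.165 0 0 0 -6" --pt "0.09 0.21 0 0 0 -8" --pt "0.105 0.255 0 0 0 -10" --pt "0.12 0.3 0 0 0 -12" --pt "0.13 0.335 0.03 0 0 -12" --pt "0.14 0.365 0.07 0 0 -12" --pt "0.151 0.39 0.11 0 0 -12" --pt "0.151 0.394 0.15 0 0 -12" --pt "0.151 0.394 0.162 0 0 -12" --fingers 139

```text
clock: 12.35
tool_pos: [0.5248, 0.2092, 0.1546]
eef_rot: [-0.049, 0.999, -0.001, -0.006]
contact_force: [-0.4, -1.4, 0.2]
opening: 0.456
```

```bash
python3 - <<'E'
from h import *
s=r.get_state();w=r.snapshot("wrist");cv2.imwrite("pics/w14.png",w["img"]);np.savez("w14.npz",T=wristT(s,w))
print(s["tool_pos"],s["clock"],s["opening"],s["qd"].round(3),wristT(s,w)[:3,3])
for l in ("hook_grip","hook_mouth","hook_window","rest"):
    print(l,[(d["xyz"],round(d["p"],2)) for d in r.spot_point(w,l)][:4])
E
```

```text
[0.52484592 0.20921713 0.15459989] 12.35 0.4563416446521317 [ 0.001  0.105  0.074  0.058  0.066 -0.222 -0.045] [0.45591142 0.20388191 0.3420706 ]
hook_grip [([0.4648, 0.2127, 0.0762], 0.91), ([0.4077, 0.073, 0.096], 0.75), ([0.4411, 0.3457, 0.0647], 0.59)]
hook_mouth [([0.4415, 0.3506, 0.0069], 0.82), ([0.406, 0.0828, 0.0051], 0.71)]
hook_window [([0.4635, 0.2177, 0.0301], 0.83), ([0.4112, 0.0722, 0.0331], 0.83), ([0.4419, 0.3482, 0.0217], 0.72)]
rest [([0.469, 0.2173, 0.0006], 0.61)]
```

View pics/w14.png

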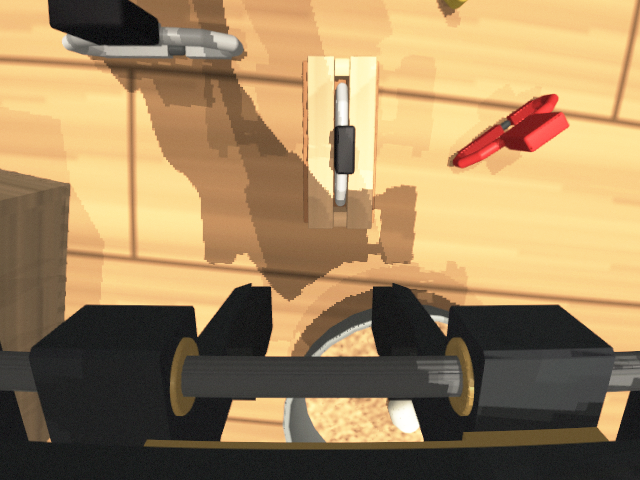

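```bash
python3 - <<'E'
from h import *
s=r.get_state();w=r.snapshot("wrist");T=wristT(s,w);np.savez("w15.npz",T=T)
cv2.imwrite("pics/w15.png",cv2.resize(w["img"][40:240,280:400],None,fx=4,fy=3,interpolation=cv2.INTER_CUBIC))
print(s["tool_pos"],s["eef_rot"],s["clock"],s["qd"].round(3),T[:3,3])
E
```

```text
[0.53057243 0.20888642 0.16112286] [-4.65754164e-02  9.98914534e-01  6.00846946e-04 -3.50787526e-04] 12.6 [ 0.002 -0.016 -0.007 -0.002  0.001 -0.004 -0.002] [0.45935109 0.20309977 0.34772936]
```

View pics/w15.png

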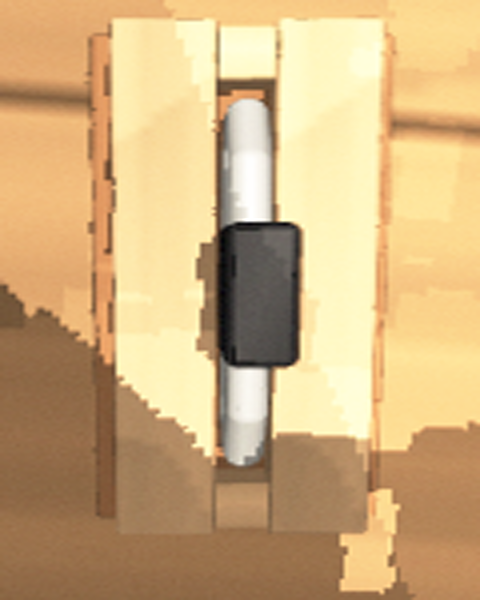

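```bash
python3 - <<'E'
from h import *
w=r.snapshot("wrist");T=np.load("w15.npz")["T"];s=r.get_state()
c=lambda u,v:(280+u/4,40+v/3)
print("grip",atz(w,*c(265,295),.092,T))
a=atz(w,*c(247,98),.03,T);b=atz(w,*c(243,467),.03,T);print("ring",a,b,(a+b)/2,np.linalg.norm(a-b),np.degrees(np.arctan2(b[1]-a[1],b[0]-a[0])))
pts=[atz(w,*c(*p),.03,T) for p in ((112,18),(380,18),(372,532),(118,533))];print("rest",np.mean(pts,0),pts[3]-pts[0],pts[2]-pts[1])
for z in (.08,.092): print("grip ends",atz(w,*c(265,225),z,T),atz(w,*c(265,365),z,T))
for x in (.467,): print(go((.467,.2155,.08),5.5),go((.467,.2155,.04),5.5))
E
```

```text
grip [0.46658203 0.21974818 0.092     ]
ring [0.42085258 0.21525523 0.03      ] [0.51336775 0.22429618 0.03      ] [0.46711016 0.21977571 0.03      ] 0.09295587903109157 5.581446746752407
rest [0.46668181 0.21988353 0.03      ] [0.12913255 0.01233586 0.        ] [0.12881422 0.01465603 0.        ]
grip ends [0.45230449 0.21893631 0.08      ] [0.4819156  0.22217134 0.08      ]
grip ends [0.45262033 0.21822649 0.092     ] [0.48090423 0.22131653 0.092     ]
[0.0627, 0.0121, 0.0814, 0.1, -0.0, -0.14] [0.0627, 0.012, 0.1214, 0.1, -0.0, -0.14]
```

>>> carry_out --pt "0.03 0.006 0.03 0 0 0" --pt "0.063 0.0105 0.06 0 0 0" --pt "0.063 0.0105 0.09 0 0 0" --pt "0.063 0.0105 0.11 0 0 0" --pt "0.063 0.0105 0.12 0 0 0" --pt "0.063 0.0105 0.13 0 0 0" --pt "0.063 0.0105 0.13 0 0 0"

```text
clock: 13.4
tool_pos: [0.4653, 0.2139, 0.0297]
eef_rot: [-0.047, 0.999, 0.0, -0.002]
contact_force: [-0.3, 0.2, 0.2]
opening: 0.454
```

```bash
python3 - <<'E'
from h import *
s=r.get_state();w=r.snapshot("wrist");T=wristT(s,w)
cv2.imwrite("pics/w16.png",w["img"])
print(s["tool_pos"],s["eef_rot"],s["clock"],s["contact_force"])
q=r.snapshot("scene");cv2.imwrite("pics/s16.png",cv2.resize(q["img"][260:440,340:500],None,fx=4,fy=3.3,interpolation=cv2.INTER_CUBIC))
E
```

```text
[0.46531291 0.21393952 0.02966474] [-4.72979596e-02  9.98879530e-01  3.05807360e-04 -1.57933911e-03] 13.4 [-0.26212114  0.20678052  0.16529563]
```

View pics/w16.png

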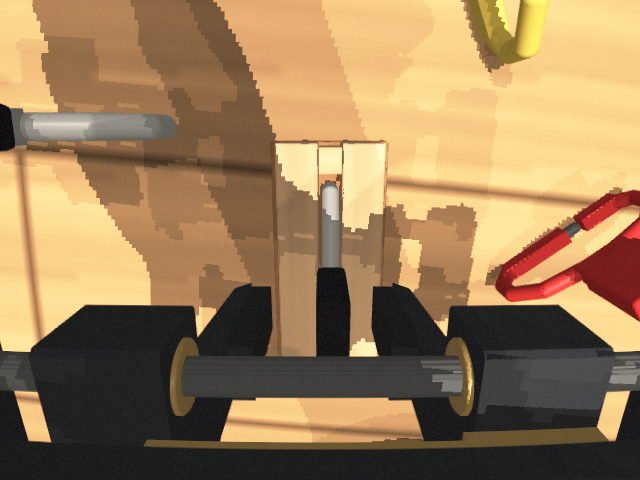

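View pics/s16.png

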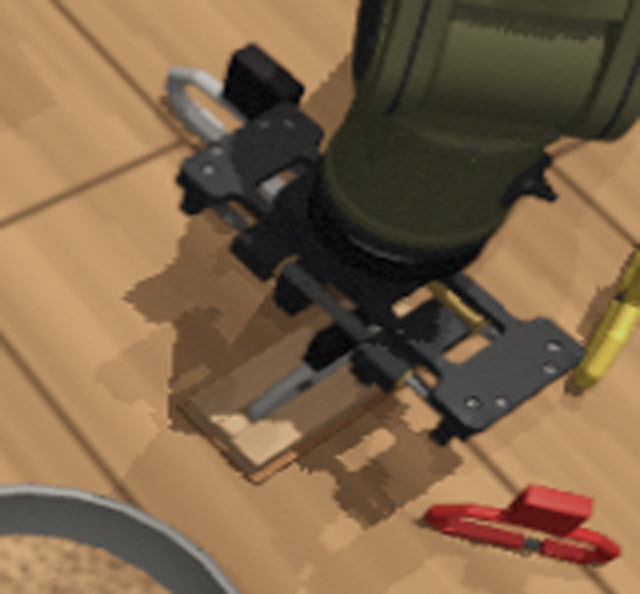

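>>> carry_out --pt "0 0.004 0 0 0 0" --pt "0 0.004 0.01 0 0 0" --pt "0 0.004 0.02 0 0 0" --pt "0 0.004 0.02 0 0 0"

```text
clock: 13.9
tool_pos: [0.4635, 0.2175, 0.0084]
eef_rot: [-0.048, 0.999, -0.0, -0.003]
contact_force: [-0.3, 0.0, -0.1]
opening: 0.457
```

```bash
python3 - <<'E'
from h import *
s=r.get_state();w=r.snapshot("wrist")
cv2.imwrite("pics/w17.png",cv2.resize(w["img"][170:420,220:430],None,fx=3,fy=2.4))
print(s["tool_pos"],s["eef_rot"],s["clock"],s["contact_force"])
E
```

```text
[0.46349234 0.21751701 0.00842015] [-4.76425229e-02  9.98860486e-01 -2.95470733e-04 -2.79858216e-03] 13.9 [-0.30109259  0.03321252 -0.06529528]
```

View pics/w17.png

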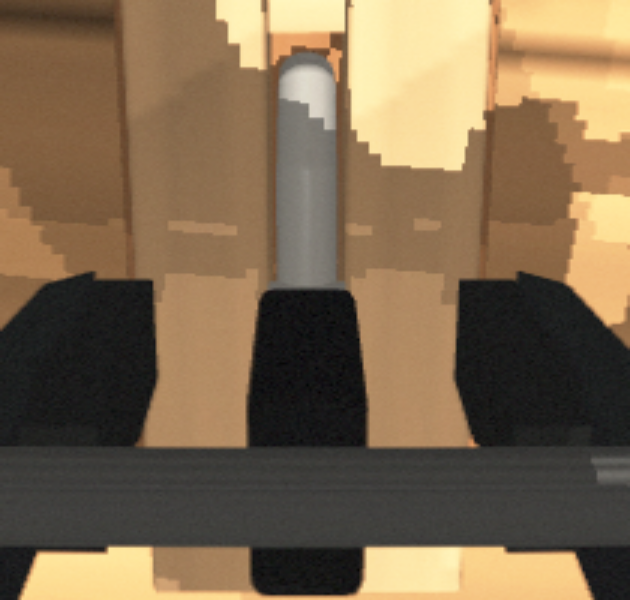

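>>> carry_out --pt "0 0 0 0 0 0" --pt "0 0 0 0 0 0" --pt "0 0 0 0 0 0" --pt "0 0 0 0 0 0" --pt "0 0 0 0 0 0" --fingers 255 --grip_force 35

```text
clock: 14.45
tool_pos: [0.4646, 0.2179, 0.01]
eef_rot: [-0.047, 0.999, 0.0, -0.002]
contact_force: [0.7, 0.7, 1.2]
opening: 0.129
```

```bash
python3 - <<'E'
from h import *
s=r.get_state()
print(s["tool_pos"],s["eef_rot"],s["clock"],s["contact_force"],s["opening"],R.from_quat(s["eef_rot"]).as_matrix().round(4))
E
```

```text
[0.46455117 0.21793566 0.0100185 ] [-4.74987968e-02  9.98870003e-01  3.28675233e-04 -1.57296804e-03] 14.45 [0.6945008  0.67562844 1.23524312] 0.12920102453581642 [[-9.955e-01 -9.490e-02 -3.200e-03]
 [-9.490e-02  9.955e-01  5.000e-04]
 [ 3.100e-03  8.000e-04 -1.000e+00]]
```

>>> carry_out --pt "0 0 -0.005 0 0 0" --pt "0 0 -0.015 0 0 0" --pt "0 0 -0.03 0 0 0" --pt "0 0 -0.06 0 0 0" --pt "0 0 -0.1 0 0 0" --pt "0 0 -0.14 0 0 0" --pt "0 0 -0.18 0 0 0" --pt "0 0 -0.22 0 0 0" --pt "0 0 -0.25 0 0 0" --pt "0 0 -0.27 0 0 0" --pt "0 0 -0.28 0 0 0" --pt "0 0 -0.28 0 0 0"

```text
clock: 15.65
tool_pos: [0.4657, 0.218, 0.291]
eef_rot: [-0.047, 0.999, 0.001, -0.001]
contact_force: [0.6, 0.1, -1.8]
opening: 0.133
```

```bash
python3 - <<'E'
from h import *
s=r.get_state();q=r.snapshot("scene");w=r.snapshot("wrist")
print(s["tool_pos"],s["eef_rot"],s["clock"],s["contact_force"],s["opening"])
c=proj(q,s["tool_pos"]);print(c)
u,v=int(c[0]),int(c[1])
cv2.imwrite("pics/s18.png",cv2.resize(q["img"][max(0,v-90):v+90,u-90:u+90],None,fx=3.3,fy=3.3,interpolation=cv2.INTER_CUBIC))
cv2.imwrite("pics/w18.png",w["img"])
for l in ("hook_grip","hook_mouth","hook_window"):
    print(l,[(d["xyz"],round(d["p"],2)) for d in r.spot_point(q,l)][:5])
E
```

```text
[0.46565862 0.21795386 0.29103852] [-4.74565547e-02  9.98872823e-01  7.33440150e-04 -6.49165369e-04] 15.65 [ 0.60274185  0.09471325 -1.83091429] 0.1332135784350615
[451.22117019 306.68385611]
hook_grip [([0.4702, 0.2153, 0.3554], 0.96), ([0.411, 0.0744, 0.093], 0.87), ([0.3043, 0.265, 0.0914], 0.82), ([0.4402, 0.3463, 0.0661], 0.67), ([0.4235, -0.4777, -0.001], 0.27)]
hook_mouth [([0.4042, 0.0889, 0.0067], 0.75), ([0.4743, 0.2174, 0.2892], 0.69), ([0.4373, 0.3553, 0.0049], 0.63), ([0.2901, 0.2577, 0.0032], 0.61)]
hook_window [([0.4721, 0.2176, 0.3087], 0.95), ([0.4063, 0.0702, 0.03], 0.79), ([0.3071, 0.2665, 0.0294], 0.78), ([0.4412, 0.3441, 0.0242], 0.76)]
```

View pics/s18.png

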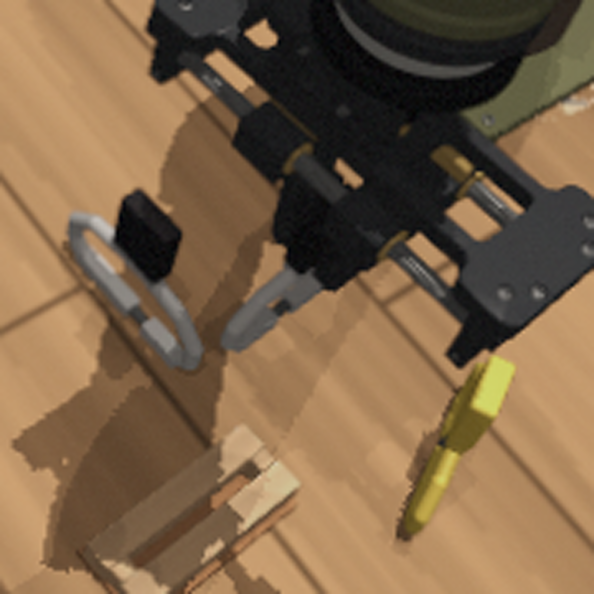

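View pics/w18.png

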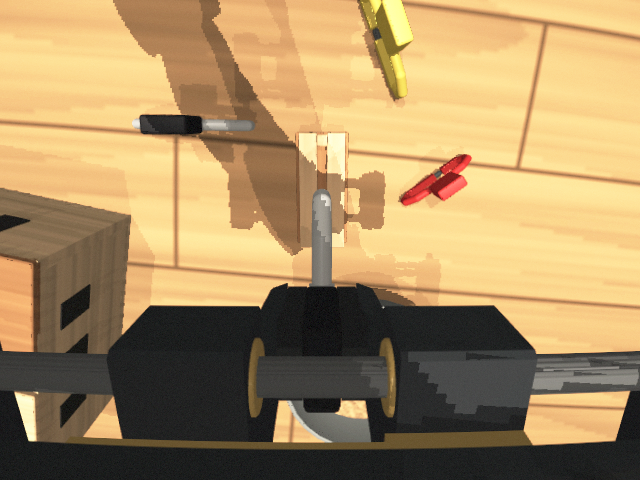

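```bash
python3 - <<'E'
from h import *
s=r.get_state();q=r.snapshot("scene");c=proj(q,[.46565862,.21795386,.29103852]);u0,v0=int(c[0])-90,int(c[1])-90
e=np.array([np.cos(.0955),np.sin(.0955),0])
for n,(a,b) in dict(gate=(280,305),gateL=(270,315),gateR=(293,293),nose=(235,340)).items():
    X=atz(q,u0+a/3.3,v0+b/3.3,.293); print(n,X,(X-s["tool_pos"])@e,((X-s["tool_pos"])[1]*e[0]-(X-s["tool_pos"])[0]*e[1]))
cv2.imwrite("pics/s18z.png",cv2.resize(q["img"][280:330,420:470],None,fx=12,fy=12,interpolation=cv2.INTER_CUBIC))
print(u0,v0)
print(go((.5705,-.1918,.34),-6.5),go((.5705,-.1918,.27),-6.5))
E
```

```text
gate [0.47565307 0.21660552 0.293     ] 0.010939394121484638 -0.0018152065130229201
gateL [0.48288076 0.21821178 0.293     ] 0.018287312367123644 -0.0009054638670432498
gateR [0.46649264 0.2149045  0.293     ] 0.0016584990257918384 -0.0026349851287843324
nose [0.50450576 0.21982223 0.293     ] 0.03996734132459869 -0.0013644046715192955
361 216
[-0.066, -0.4175, -0.0516, -0.04, -0.32, 11.96] [-0.0664, -0.4175, 0.0184, -0.04, -0.32, 11.96]
```

View pics/s18z.png

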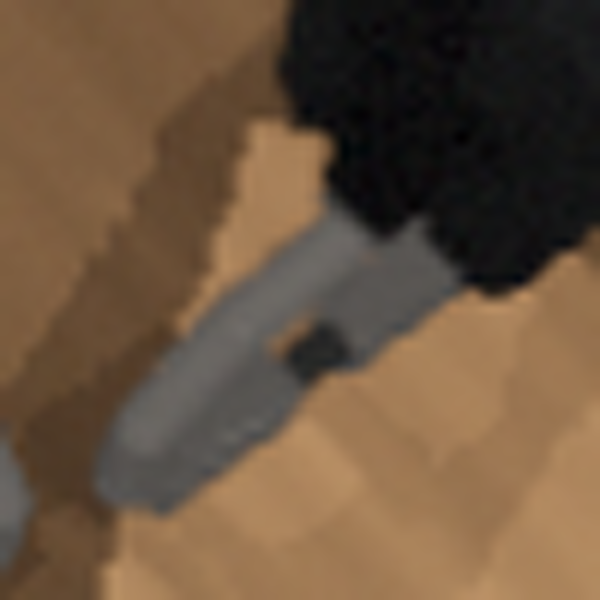

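>>> carry_out --pt "-0.003 -0.02 -0.02 0 -0.1 0" --pt "-0.01 -0.055 -0.04 0 -0.2 1" --pt "-0.016 -0.095 -0.052 0 -0.3 2" --pt "-0.022 -0.14 -0.052 0 -0.3 4" --pt "-0.028 -0.185 -0.052 0 -0.3 6" --pt "-0.035 -0.23 -0.052 0 -0.3 8" --pt "-0.042 -0.275 -0.052 0 -0.3 10" --pt "-0.05 -0.32 -0.052 0 -0.3 12" --pt "-0.056 -0.36 -0.052 0 -0.3 12" --pt "-0.061 -0.395 -0.052 0 -0.3 12" --pt "-0.065 -0.415 -0.052 0 -0.3 12" --pt "-0.066 -0.4175 -0.052 0 -0.3 12"

```text
clock: 17.15
tool_pos: [0.5704, -0.1954, 0.3398]
eef_rot: [0.06, 0.998, -0.001, -0.0]
contact_force: [-1.6, -0.5, -2.0]
opening: 0.129
```

>>> carry_out --pt "0 0 0.01 0 0 0" --pt "0 0 0.03 0 0 0" --pt "0 0 0.045 0 0 0" --pt "0 0 0.05 0 0 0" --pt "0 0 0.05 0 0 0"

```text
clock: 17.65
tool_pos: [0.5704, -0.1896, 0.2903]
eef_rot: [0.056, 0.998, 0.001, -0.0]
contact_force: [-0.1, -0.7, -1.2]
opening: 0.133
```

```bash
python3 - <<'E'
from h import *
s=r.get_state();w=r.snapshot("wrist");T=wristT(s,w);q=r.snapshot("scene");np.savez("w20.npz",T=T)
print(s["tool_pos"],s["eef_rot"],s["clock"],s["contact_force"],s["opening"],s["qd"].round(3))
cv2.imwrite("pics/w20.png",w["img"])
c=proj(q,s["tool_pos"]);print(c);u,v=int(c[0]),int(c[1])
cv2.imwrite("pics/s20.png",cv2.resize(q["img"][v-50:v+70,u-60:u+60],None,fx=5,fy=5,interpolation=cv2.INTER_CUBIC))
for l in ("hook_mouth","hook_window","hook_grip"):
    print(l,[(d["xyz"],round(d["p"],2)) for d in r.spot_point(q,l)][:5])
print([proj(w,np.array([.581,-.193,.236])+t*np.array([.114,.993,0]),T) for t in (-.012,0,.012)])
E
```

```text
[ 0.57040666 -0.18958804  0.29031578] [ 5.59526926e-02  9.98432983e-01  8.99549328e-04 -2.56021684e-04] 17.65 [-0.10557362 -0.70423661 -1.20536378] 0.13332556014758234 [ 0.009 -0.017  0.007 -0.04   0.003  0.013  0.002]
[268.01693218 170.21190397]
hook_mouth [([0.4023, 0.0877, 0.0037], 0.94), ([0.4367, 0.3562, 0.0012], 0.9), ([0.2891, 0.2612, 0.0034], 0.67), ([0.5826, -0.1966, 0.2887], 0.63)]
hook_window [([0.4426, 0.3459, 0.0235], 0.91), ([0.4069, 0.0698, 0.0279], 0.85), ([0.3045, 0.2685, 0.0314], 0.85), ([0.5789, -0.1919, 0.3095], 0.77)]
hook_grip [([0.3081, 0.2669, 0.0888], 0.85), ([0.4417, 0.3452, 0.0654], 0.8), ([0.5746, -0.1945, 0.3602], 0.7), ([0.4104, 0.0719, 0.0937], 0.6)]
[array([297.19865734, 258.50455273]), array([316.09258729, 258.5488901 ]), array([334.98541149, 258.58705326])]
```

View pics/w20.png

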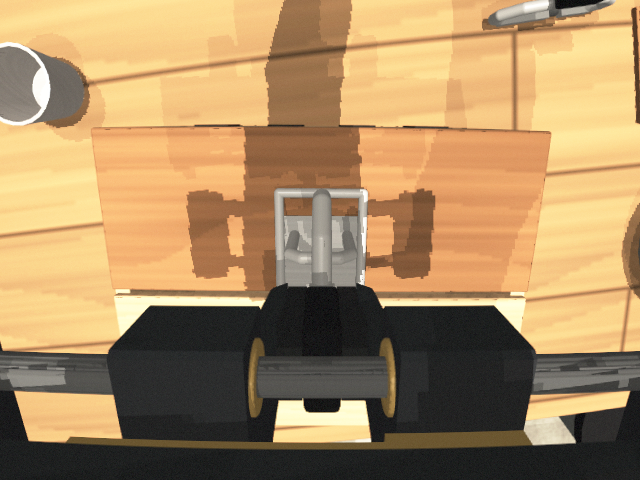

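View pics/s20.png

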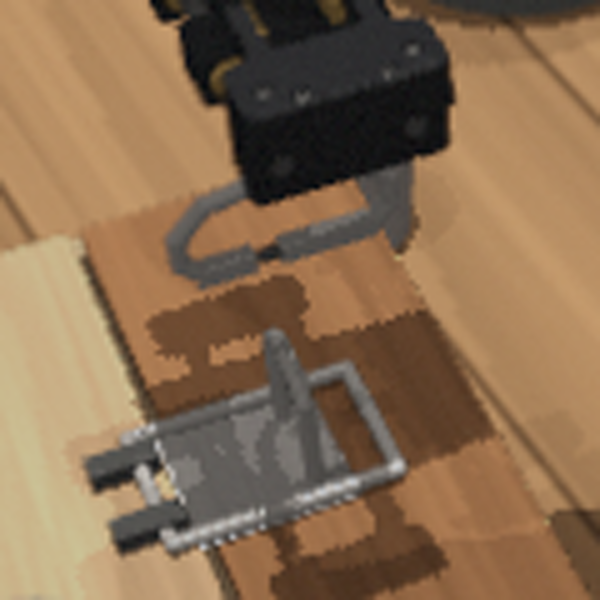

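```bash
python3 - <<'E'
from h import *
w=r.snapshot("wrist");q=r.snapshot("scene");s=r.get_state();T=wristT(s,w);print(s["tool_pos"],s["clock"])
cv2.imwrite("pics/w21.png",cv2.resize(w["img"][180:290,265:380],None,fx=6,fy=5,interpolation=cv2.INTER_CUBIC))
cv2.imwrite("pics/s21.png",cv2.resize(q["img"][160:225,235:300],None,fx=9,fy=9,interpolation=cv2.INTER_CUBIC))
for x in (.578,.581,.584): print(x,proj(w,[x,-.193,.236],T),proj(q,[x,-.193,.236]),proj(q,[x,-.193,.240]))
np.savez("w21.npz",T=T)
E
```

```text
[ 0.57131672 -0.19151999  0.29187877] 18.0
0.578 [318.57386845 251.33987971] [266.5882579  190.35373554] [266.38127174 188.961496  ]
0.581 [319.11681049 255.78478868] [265.24472512 190.9213294 ] [265.03286164 189.52970175]
0.584 [319.65621389 260.20010431] [263.89875649 191.49011259] [263.68199744 190.09910607]
```

View pics/w21.png

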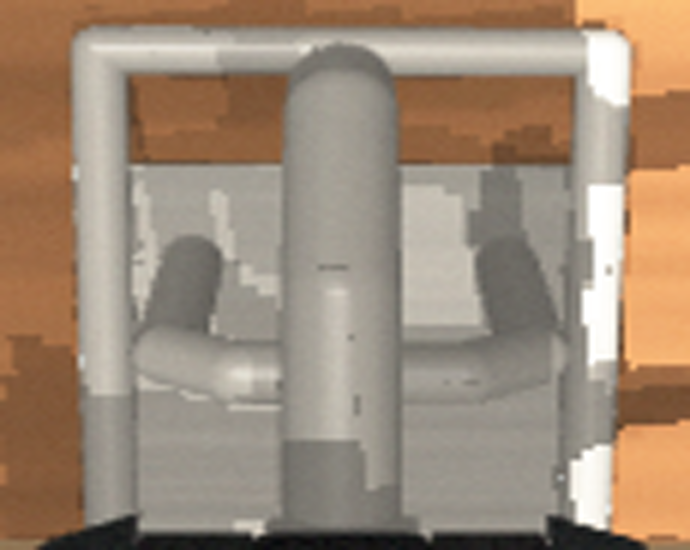

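View pics/s21.png

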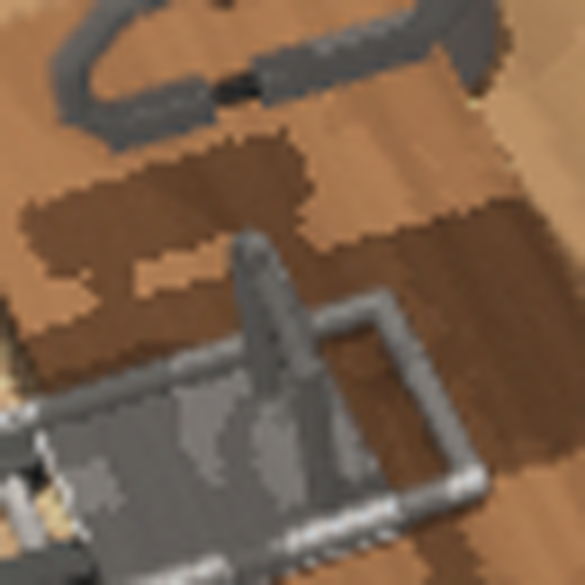

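```bash
python3 - <<'E'
from h import *
q=r.snapshot("scene");s=r.get_state();e=np.array([np.cos(.114),-np.sin(.114),0]);f=np.array([-e[1],e[0],0])
print(s["tool_pos"],s["clock"])
for z in (.291,.294): 
    X=atz(q,260.9,170,z);d=X-s["tool_pos"];print(X,d@e,d@f)
E=np.array([.5805,-.1925,.24]);d=E-s["tool_pos"];print("eye rel",d@e,d@f)
print(np.degrees(np.arctan2(-R.from_quat(s["eef_rot"]).as_matrix()[0,1],R.from_quat(s["eef_rot"]).as_matrix()[1,1])))
E
```

```text
[ 0.57122573 -0.1915566   0.29173638] 18.05
[ 0.58203751 -0.19657809  0.291     ] 0.011312813253657322 -0.00375901907618059
[ 0.58312281 -0.19356597  0.294     ] 0.012048431436804676 -0.0006430007167290806
eye rel 0.009321384330088712 0.00011769945077419558
-6.556210201584019
```

>>> carry_out --pt "0.0015 0 0.012 0 0 0" --pt "0.0015 0 0.026 0 0 0" --pt "0.0015 0 0.036 0 0 0" --pt "0.0015 0 0.041 0 0 0" --pt "0.0015 0 0.043 0 0 0" --pt "0.0015 0 0.043 0 0 0"

```text
clock: 18.65
tool_pos: [0.5698, -0.1914, 0.2484]
eef_rot: [0.057, 0.998, 0.0, 0.001]
contact_force: [0.9, 0.4, -0.9]
opening: 0.133
```

>>> carry_out --pt "0 0 0.0015 0 0 0" --pt "0 0 0.003 0 0 0" --pt "0 0 0.004 0 0 0"

```text
clock: 18.95
tool_pos: [0.5697, -0.1913, 0.2444]
eef_rot: [0.057, 0.998, 0.0, 0.001]
contact_force: [0.1, -0.9, -1.6]
opening: 0.13
```

```bash
python3 - <<'E'
from h import *
s=r.get_state();print(s["tool_pos"],s["clock"],s["contact_force"])
E
```

```text
[ 0.56973725 -0.19130444  0.24442024] 18.95 [ 0.14306577 -0.88084949 -1.56528551]
```

>>> carry_out --pt "0 0 0.001 0 0 0" --pt "0 0 0.002 0 0 0" --pt "0 0 0.003 0 0 0"

```text
clock: 19.25
tool_pos: [0.5696, -0.1913, 0.2412]
eef_rot: [0.057, 0.998, 0.0, 0.001]
contact_force: [-0.8, 0.8, -1.5]
opening: 0.132
```

>>> carry_out --pt "0 0 0.001 0 0 0" --pt "0 0 0.002 0 0 0"

```text
clock: 19.45
tool_pos: [0.5695, -0.1914, 0.2393]
eef_rot: [0.057, 0.998, 0.0, 0.001]
contact_force: [-0.7, 0.7, 0.3]
opening: 0.133
```

>>> carry_out --pt "0 0 0.001 0 0 0" --pt "0 0 0.001 0 0 0"

```text
clock: 19.65
tool_pos: [0.5694, -0.1913, 0.2382]
eef_rot: [0.057, 0.998, 0.0, 0.001]
contact_force: [-0.5, 0.2, -0.5]
opening: 0.131
```

>>> carry_out --pt "0 0 0.001 0 0 0" --pt "0 0 0.001 0 0 0"

```text
clock: 19.85
tool_pos: [0.5695, -0.1913, 0.2372]
eef_rot: [0.057, 0.998, 0.0, 0.001]
contact_force: [-1.2, -0.0, -0.0]
opening: 0.131
```

>>> carry_out --pt "0 0 0.001 0 0 0" --pt "0 0 0.002 0 0 0" --pt "0 0 0.002 0 0 0"

```text
clock: 20.15
tool_pos: [0.5697, -0.1913, 0.2352]
eef_rot: [0.057, 0.998, 0.0, 0.001]
contact_force: [-0.7, -0.3, -0.2]
opening: 0.135
```

```bash
python3 - <<'E'
from h import *
s=r.get_state();q=r.snapshot("scene");print(s["tool_pos"],s["clock"],s["contact_force"])
cv2.imwrite("pics/s22.png",cv2.resize(q["img"][150:225,225:310],None,fx=8,fy=8,interpolation=cv2.INTER_CUBIC))
E
```

```text
[ 0.56965428 -0.19133116  0.23519015] 20.15 [-0.6896931  -0.3212127  -0.20899235]
```

View pics/s22.png

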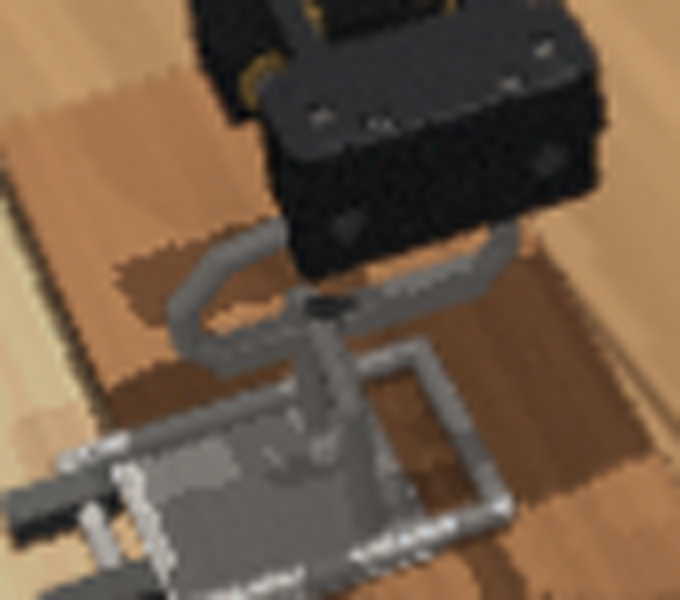

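>>> carry_out --pt "0 0 0.0015 0 0 0" --pt "0 0 0.003 0 0 0" --pt "0 0 0.0045 0 0 0" --pt "0 0 0.006 0 0 0"

```text
clock: 20.6
tool_pos: [0.5696, -0.1913, 0.2292]
eef_rot: [0.057, 0.998, 0.0, 0.001]
contact_force: [-1.0, -0.0, 0.6]
opening: 0.133
```

>>> carry_out --pt "0 0 0.0015 0 0 0" --pt "0 0 0.003 0 0 0" --pt "0 0 0.0045 0 0 0" --pt "0 0 0.006 0 0 0"

```text
clock: 21.0
tool_pos: [0.5691, -0.1913, 0.2229]
eef_rot: [0.057, 0.998, 0.0, 0.0]
contact_force: [-1.8, -0.4, -0.4]
opening: 0.134
```

>>> carry_out --pt "0 0 0.0015 0 0 0" --pt "0 0 0.003 0 0 0" --pt "0 0 0.0045 0 0 0" --pt "0 0 0.006 0 0 0"

```text
clock: 21.4
tool_pos: [0.5704, -0.1913, 0.2172]
eef_rot: [0.057, 0.998, 0.0, 0.002]
contact_force: [0.4, 0.4, -1.2]
opening: 0.136
```

>>> carry_out --pt "0 0 0.0015 0 0 0" --pt "0 0 0.003 0 0 0" --pt "0 0 0.0045 0 0 0" --pt "0 0 0.006 0 0 0"

```text
clock: 21.8
tool_pos: [0.5698, -0.1913, 0.2112]
eef_rot: [0.057, 0.998, 0.0, 0.001]
contact_force: [0.3, 0.5, -1.9]
opening: 0.129
```

```bash
python3 - <<'E'
from h import *
s=r.get_state();q=r.snapshot("scene");print(s["tool_pos"],s["clock"],s["contact_force"])
cv2.imwrite("pics/s23.png",cv2.resize(q["img"][150:225,225:310],None,fx=8,fy=8,interpolation=cv2.INTER_CUBIC))
E
```

```text
[ 0.56978178 -0.19131035  0.2112    ] 21.8 [ 0.25363587  0.47930594 -1.92963639]
```

View pics/s23.png

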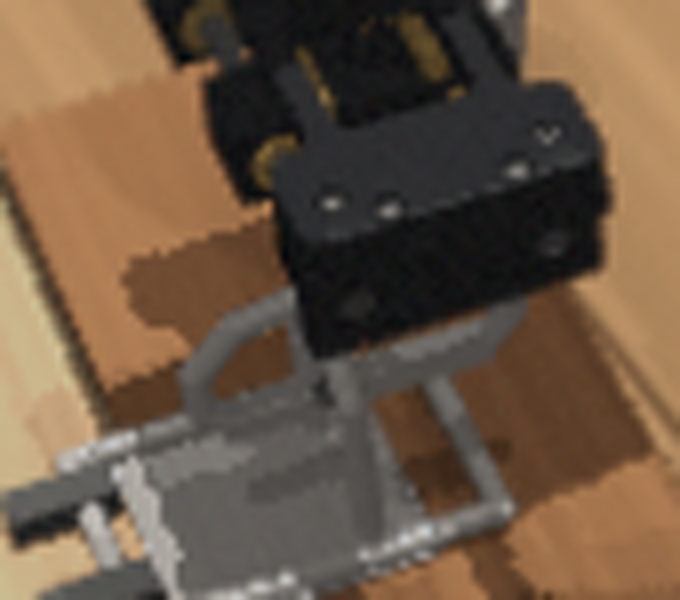

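>>> carry_out --pt "0 0 0.001 0 0 0" --pt "0 0 0.002 0 0 0" --pt "0 0 0.003 0 0 0" --pt "0 0 0.003 0 0 0"

```text
clock: 22.25
tool_pos: [0.5696, -0.1913, 0.2081]
eef_rot: [0.057, 0.998, 0.0, 0.001]
contact_force: [-0.1, -0.2, -2.2]
opening: 0.134
```

>>> carry_out --pt "0 0 0.001 0 0 0" --pt "0 0 0.001 0 0 0"

```text
clock: 22.45
tool_pos: [0.5696, -0.1913, 0.2072]
eef_rot: [0.057, 0.998, 0.0, 0.001]
contact_force: [0.4, -0.2, -0.7]
opening: 0.13
```

>>> carry_out --pt "0 0 0.001 0 0 0" --pt "0 0 0.001 0 0 0"

```text
clock: 22.65
tool_pos: [0.5697, -0.1913, 0.2062]
eef_rot: [0.057, 0.998, 0.0, 0.001]
contact_force: [0.1, -0.4, -1.6]
opening: 0.134
```

>>> carry_out --pt "0 0 0.001 0 0 0" --pt "0 0 0.001 0 0 0"

```text
clock: 22.85
tool_pos: [0.5698, -0.1914, 0.2058]
eef_rot: [0.057, 0.998, 0.0, 0.001]
contact_force: [-1.9, -0.3, 1.6]
opening: 0.132
```

>>> carry_out --pt "0 0 0.001 0 0 0" --pt "0 0 0.001 0 0 0"

```text
clock: 23.05
tool_pos: [0.5699, -0.1914, 0.2055]
eef_rot: [0.057, 0.998, 0.0, 0.001]
contact_force: [-3.0, 0.6, 8.3]
opening: 0.133
```

>>> carry_out --pt "0 0 0.001 0 0 0" --pt "0 0 0.001 0 0 0"

```text
clock: 23.25
tool_pos: [0.5699, -0.1914, 0.2053]
eef_rot: [0.057, 0.998, -0.0, 0.002]
contact_force: [-4.6, 0.8, 12.7]
opening: 0.133
```

>>> carry_out --pt "0 0 -0.001 0 0 0" --pt "0 0 -0.0025 0 0 0" --pt "0 0 -0.0025 0 0 0"

```text
clock: 23.55
tool_pos: [0.5698, -0.1913, 0.2058]
eef_rot: [0.057, 0.998, 0.0, 0.001]
contact_force: [-1.1, 0.8, 2.0]
opening: 0.133
```

```bash
python3 - <<'E'
from h import *
s=r.get_state();q=r.snapshot("scene");w=r.snapshot("wrist");print(s["tool_pos"],s["clock"],s["contact_force"])
cv2.imwrite("pics/s24.png",cv2.resize(q["img"][150:225,225:310],None,fx=8,fy=8,interpolation=cv2.INTER_CUBIC))
cv2.imwrite("pics/w24.png",w["img"])
E
```

```text
[ 0.56980438 -0.19131518  0.20580525] 23.55 [-1.11275323  0.807902    1.97174865]
```

View pics/s24.png

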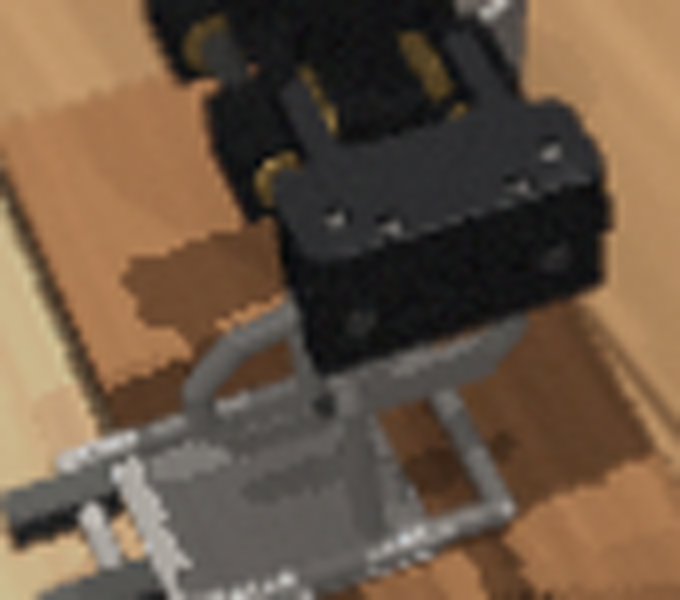

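View pics/w24.png

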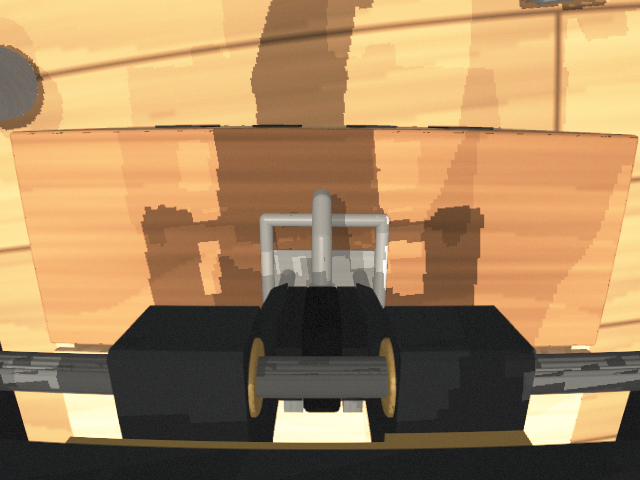

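>>> carry_out --pt "0 0 -0.001 0 0 0" --pt "-0.001 0 -0.002 0 0 0" --pt "-0.0025 0 -0.002 0 0 0" --pt "-0.004 0 -0.002 0 0 0" --pt "-0.0055 0 -0.002 0 0 0" --pt "-0.007 0 -0.002 0 0 0" --pt "-0.0085 0 -0.002 0 0 0" --pt "-0.0085 0 -0.002 0 0 0"

```text
clock: 24.45
tool_pos: [0.5784, -0.1922, 0.2077]
eef_rot: [0.057, 0.998, 0.0, 0.001]
contact_force: [1.2, 0.7, -1.6]
opening: 0.131
```

>>> carry_out --pt "0 0 0.001 0 0 0" --pt "0 0 0.0015 0 0 0" --pt "0 0 0.0015 0 0 0"

```text
clock: 24.75
tool_pos: [0.5779, -0.1922, 0.2062]
eef_rot: [0.057, 0.998, 0.0, 0.001]
contact_force: [-0.1, 0.5, -1.9]
opening: 0.129
```

Now a partial release.

>>> carry_out --pt "0 0 0.0005 0 0 0" --pt "0 0 0.0005 0 0 0" --pt "0 0 0.0005 0 0 0" --pt "0 0 0.0005 0 0 0" --pt "0 0 0.0005 0 0 0" --fingers 185

```text
clock: 25.25
tool_pos: [0.5782, -0.1923, 0.2059]
eef_rot: [0.057, 0.998, 0.0, 0.001]
contact_force: [-0.7, 0.6, -0.1]
opening: 0.274
```

```bash
python3 - <<'E'
from h import *
s=r.get_state();q=r.snapshot("scene");w=r.snapshot("wrist");print(s["tool_pos"],s["clock"],s["contact_force"],s["opening"])
cv2.imwrite("pics/s25.png",cv2.resize(q["img"][150:225,225:310],None,fx=8,fy=8,interpolation=cv2.INTER_CUBIC))
cv2.imwrite("pics/w25.png",w["img"])
E
```

```text
[ 0.57820157 -0.19229651  0.20590558] 25.25 [-0.68149037  0.6140578  -0.10366378] 0.27433081918376195
```

View pics/s25.png

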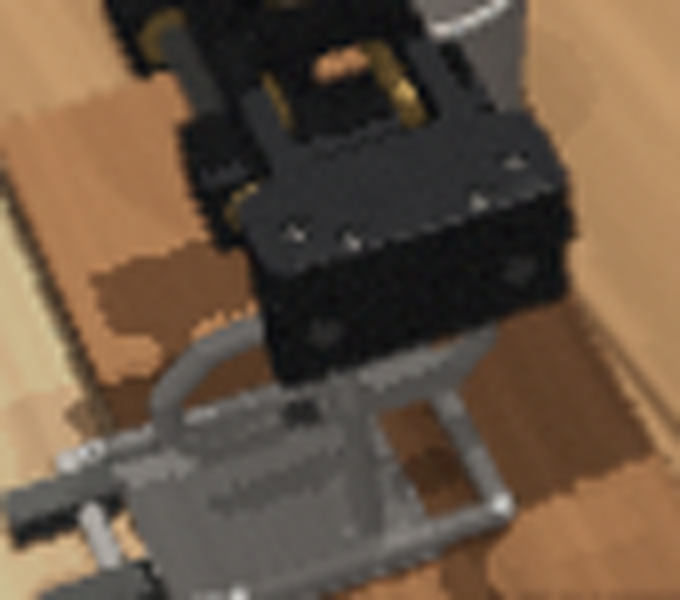

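View pics/w25.png

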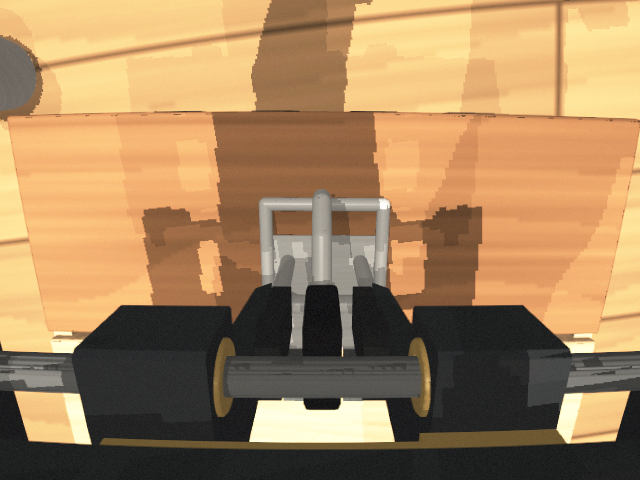

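>>> carry_out --pt "0 0 0 0 0 0" --pt "0 0 0 0 0 0" --pt "0 0 0 0 0 0" --pt "0 0 0 0 0 0" --pt "0 0 -0.005 0 0 0" --pt "0 0 -0.015 0 0 0" --pt "0 0 -0.03 0 0 0" --pt "0 0 -0.05 0 0 0" --pt "0 0 -0.08 0 0 0" --pt "0 0 -0.11 0 0 0" --pt "0 0 -0.13 0 0 0" --pt "0 0 -0.13 0 0 0" --fingers 60

```text
clock: 26.55
tool_pos: [0.5799, -0.1927, 0.34]
eef_rot: [0.057, 0.998, -0.0, 0.005]
contact_force: [0.1, -0.2, -0.3]
opening: 0.769
```

```bash
python3 - <<'E'
from h import *
s=r.get_state();q=r.snapshot("scene");w=r.snapshot("wrist");print(s["tool_pos"],s["clock"],s["contact_force"],s["opening"])
cv2.imwrite("pics/s26.png",cv2.resize(q["img"][140:225,215:310],None,fx=7,fy=7,interpolation=cv2.INTER_CUBIC))
cv2.imwrite("pics/w26.png",w["img"])
for l in ("hook_mouth","hook_window","hook_grip"):
    print(l,[(d["xyz"],round(d["p"],2)) for d in r.spot_point(q,l) if d["xyz"][1]<0][:5])
E
```

```text
[ 0.57992458 -0.192743    0.33995405] 26.55 [ 0.0823222  -0.22590943 -0.28405448] 0.7686868938801915
hook_mouth [([0.5903, -0.1934, 0.2026], 0.62), ([0.4219, -0.4811, -0.0008], 0.35)]
hook_window [([0.5851, -0.1944, 0.2272], 0.96)]
hook_grip [([0.5795, -0.1944, 0.2714], 0.61)]
```

View pics/s26.png

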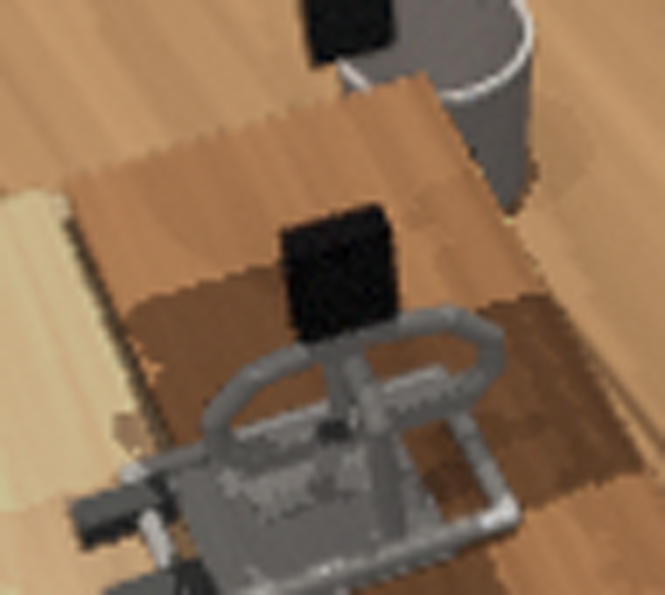

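View pics/w26.png

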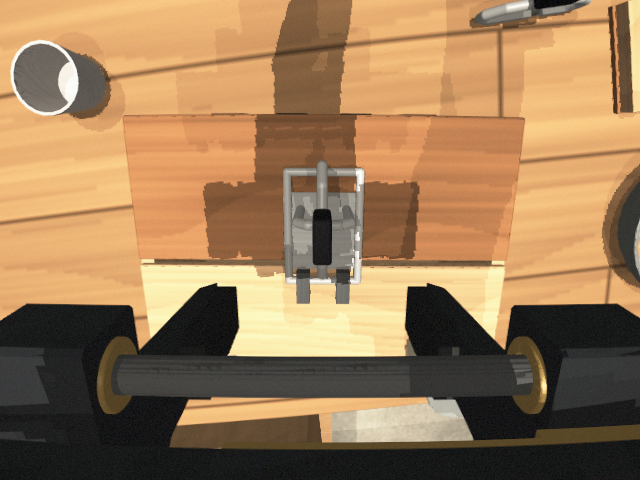

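>>> carry_out --pt "0 0 -0.02 0 0 0" --pt "0 0 -0.03 0 0 0" --pt "0 0 -0.03 0 0 0" --pt "0 0 -0.03 0 0 0" --pt "0 0 -0.03 0 0 0" --pt "0 0 -0.03 0 0 0" --pt "0 0 -0.03 0 0 0" --pt "0 0 -0.03 0 0 0" --pt "0 0 -0.03 0 0 0" --pt "0 0 -0.03 0 0 0"

```text
clock: 27.8
tool_pos: [0.5778, -0.1923, 0.3657]
eef_rot: [0.057, 0.998, 0.0, 0.001]
contact_force: [-0.6, -0.2, -0.6]
opening: 0.768
```

```bash
python3 - <<'E'
from h import *
q=r.snapshot("scene");p=q
cv2.imwrite("pics/s27.png",cv2.resize(q["img"][140:225,215:310],None,fx=7,fy=7,interpolation=cv2.INTER_CUBIC))
a=cv2.imread("pics/s26.png");b=cv2.imread("pics/s27.png");d=cv2.absdiff(a,b).max(2);print("diff px hook area",(d[180:560,80:520]>40).sum())
p=r.snapshot("top");cv2.imwrite("pics/t27.png",p["img"])
for l in ("hook_window","grit_jar","feed_cup","nest_bowl"):
    print(l,[(d["xyz"],round(d["p"],2)) for d in r.spot_point(q,l)][:2],[(d["xyz"],round(d["p"],2)) for d in r.spot_point(p,l)][:2])
print(r.get_state()["clock"])
E
```

```text
diff px hook area 509
hook_window [([0.4418, 0.3465, 0.0225], 0.75), ([0.6316, -0.1929, -0.0026], 0.74)] [([0.4052, 0.0671, 0.03], 0.97), ([0.3038, 0.2664, 0.0264], 0.89)]
grit_jar [([0.7282, -0.0954, 0.1799], 0.95)] [([0.7308, -0.0938, 0.1798], 0.7), ([0.5504, -0.1862, 0.1866], 0.31)]
feed_cup [([0.423, -0.4781, -0.0015], 0.8)] [([0.4227, -0.4843, -0.0005], 0.62)]
nest_bowl [([0.6896, 0.2965, -0.0028], 0.81)] [([0.6893, 0.298, -0.0006], 0.77), ([0.5791, -0.1954, 0.2259], 0.28)]
28.3
```

View pics/s27.png

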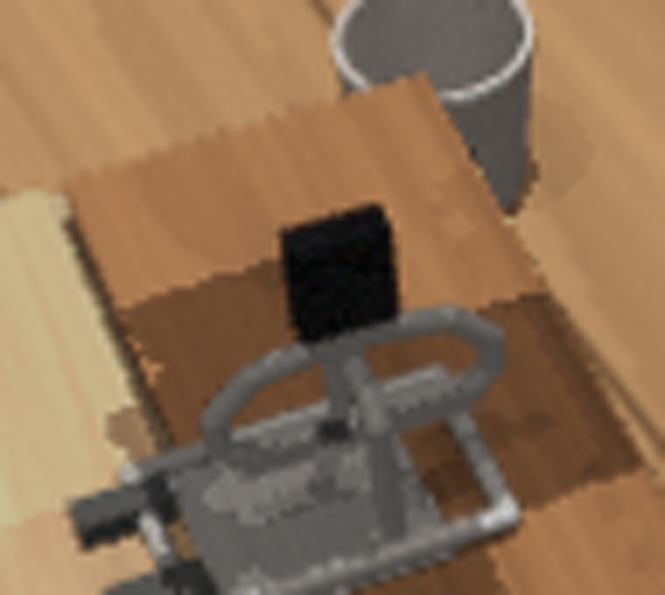

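The hook hangs motionless from the eye (only shadows changed between the two pictures). The gate is shut, the bail lies flat and the bystanders are in place, so I am handing in.

```bash
python3 - <<'E'
from plant import r
print(r.finish_job()); print(r.get_state()["clock"])
E
```

```text
the job is handed in; nothing more can be done
None
the job is handed in; nothing more can be done
```

The box is latched and the job is handed in, at about 28 s of the 72 s allowed. The interface gave no verdict.

**What I did**
- **Bail:** I pushed it over from behind and it fell flat over the eye.
- **Hook:** I took the smaller black hook from the rest.
- **Eye:** Two cameras put the eye 17–20 mm in front of its nominal place.
- **Clipping:** I lowered the hook slowly onto the bar. The gate gave with only a few N, and the ring's top met the bar 36 mm below first touch, as the text says it should. The highest wrist force I read there was about 13 N, so I backed off to about 2 N before letting go.
- **Release:** I slid the hook about 8 mm so that its middle sat over the bar, opened the fingers and lifted clear.

**Last checks**
- Two pictures about 1.5 s apart show the hook hanging upright and not moving. The bar is inside the ring, the gate is in line (shut) and the bail is flat.
- A network reading put the ring's middle about 9 mm below `eye_place`, where it should hang.
- The jar, cup and bowl are within about 7 mm of their first readings, which is close to the networks' error.

**What disagreed or failed**
- **Missed pushes:** My first two passes at the bail went over it without touching. In the pictures the real fingertips sit about 40 mm higher than the reported TCP. I allowed for this from then on.
- **Wrist camera:** It read about 4 mm off the top camera in y, so I aimed between the two.
- **Last network look:** After I had risen clear, the hook reading in both cameras latched onto other things, so the final hook check rests on the pictures and the earlier reading.

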